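Rotate the battery packs in a gravity feed lane

TASK

Rotate the battery stock in the sloped feed lane: take the two oldest packs from its low front end and stand them in the orange tray; after that load all the new green packs from the blue mat into the lane, upright and lengthwise, behind the old pack that stays in it, drawing the red-handled retainer back up the lane to make room. Finish by sliding the retainer down until it is snug against the last pack. Set every pack down rather than dropping it, leave the third old pack in the lane, and do not disturb the other things on the bench.

Things in the scene. Friction and masses are not known exactly. Their poses are not given: they have to be found in the camera images.
- lane_bed: Bed of the gravity feed lane: a fixed, very slippery aluminium chute 345 mm long, rising 12 degrees to its rear. Origin: on its floor surface, middle of the low FRONT end (34 mm above the bench), at the inner face of the lip. x runs up the lane to the rear (roughly world +y), y across, z square to the floor. Packs in it slide down by themselves until they touch the lip or the next pack.
- lane_rear (a point): Middle of the lane's floor at its high rear end, 334 mm up the lane from the front lip; axes as lane_bed. The channel is 50 mm wide between guide walls 10 mm thick that stand 22 mm above the floor; the blue front lip stands 18 mm above it. Packs stand in single file, 50 mm side along the lane, free above the walls.
- retainer (a joint): Retainer: a black stop plate across the channel, 10 mm thick (bottom 4 mm, top 34 mm above the floor), that slides along the lane and carries a red grip. Value in m: its front face stands 0.090 + value from the front lip along the lane; 0 to 0.195 (fully back, towards the rear). It stays where it is left; moving it takes about 2 to 5 N. It blocks the packs.
- retainer_face (a point): Middle of the retainer's front face (the side towards the packs), at floor level of the lane; axes as lane_bed.
- retainer_grip (a point): On the retainer's red grip, an upright block 20 mm along the lane, 24 mm across the lane, standing from 34 to 72 mm above the lane floor; this point is on its middle axis 56 mm above the floor, 20 mm behind the front face. Nothing stands beside the block above 34 mm.
- tray: Orange open tray for packs taken out: 160 mm (x) x 130 mm (y), walls 5 mm thick and 26 mm high, floor 5 mm thick; origin: centre of its underside. Fixed.
- mat: Blue delivery mat, 300 mm (x) x 115 mm (y), 3 mm thick, on which the new packs stand in a row; origin: centre of its underside. Fixed.
- old1: Old battery pack, an upright black box 50 mm long (its x) x 42 mm wide (its y) x 60 mm high, about 0.2 kg (heavier low down), with a yellow lid and band; origin: centre of its underside, z up out of the lid. The first in the lane at the start, against the lip: the oldest.
- old2: Old battery pack, an upright black box 50 mm long (its x) x 42 mm wide (its y) x 60 mm high, about 0.2 kg (heavier low down), with a yellow lid and band; origin: centre of its underside, z up out of the lid. Second in the lane at the start.
- old3: Old battery pack, an upright black box 50 mm long (its x) x 42 mm wide (its y) x 60 mm high, about 0.2 kg (heavier low down), with a yellow lid and band; origin: centre of its underside, z up out of the lid. Third and last in the lane at the start.
- new1: New battery pack, an upright black box 50 mm long (its x) x 42 mm wide (its y) x 60 mm high, about 0.2 kg (heavier low down), with a green lid and band; origin: centre of its underside, z up out of the lid. Stands on the blue mat at the start; may be absent (then None).
- new2: New battery pack, an upright black box 50 mm long (its x) x 42 mm wide (its y) x 60 mm high, about 0.2 kg (heavier low down), with a green lid and band; origin: centre of its underside, z up out of the lid. Stands on the blue mat at the start; may be absent (then None).
- new3: New battery pack, an upright black box 50 mm long (its x) x 42 mm wide (its y) x 60 mm high, about 0.2 kg (heavier low down), with a green lid and band; origin: centre of its underside, z up out of the lid. Stands on the blue mat at the start; may be absent (then None).
- new4: New battery pack, an upright black box 50 mm long (its x) x 42 mm wide (its y) x 60 mm high, about 0.2 kg (heavier low down), with a green lid and band; origin: centre of its underside, z up out of the lid. Stands on the blue mat at the start; may be absent (then None).
- housing: Bystander: black instrument housing, a standing cylinder 64 mm across, 120 mm high; origin: centre of its underside.
- grease: Bystander: jar 60 mm across, 70 mm high; origin: centre of its underside.
- driver: Bystander: a screwdriver lying on the bench; origin near its middle.
Mind the look-alikes: they are no part of the job. Leave any purple look-alike of the new1 alone.

How it is judged (in metres and radians):
On the way, in this order (a step that is already met when the one before it is completed fails the run):
1. the two oldest packs stand in the orange tray, before the new ones are all in the lane (x of old1 in the frame of tray between -0.055 and 0.055 m and y of old1 in the frame of tray between -0.045 and 0.045 m and z of old1 in the frame of tray between 0.002 and 0.012 m and angle between each of old1, old2's own z axis and vertical below 0.15 rad and x of old2 in the frame of tray between -0.055 and 0.055 m and y of old2 in the frame of tray between -0.045 and 0.045 m and z of old2 in the frame of tray between 0.002 and 0.012 m), for 0.2 s.
2. every new pack stands in the lane behind the third old pack, which has come to the front (x of old3 in the frame of lane_bed between 0.015 and 0.034 m and y of old3 in the frame of lane_bed between -0.01 and 0.01 m and z of old3 in the frame of lane_bed between -0.004 and 0.005 m and angle between the z axis of each of old3, new1, new2, new3, new4 and the z axis of lane_bed, either way round below 0.1 rad and x of new1 in the frame of lane_bed between 0.065 and 0.27 m and y of new1 in the frame of lane_bed between -0.01 and 0.01 m and z of new1 in the frame of lane_bed between -0.004 and 0.005 m and x of new2 in the frame of lane_bed between 0.065 and 0.27 m and y of new2 in the frame of lane_bed between -0.01 and 0.01 m and z of new2 in the frame of lane_bed between -0.004 and 0.005 m and x of new3 in the frame of lane_bed between 0.065 and 0.27 m and y of new3 in the frame of lane_bed between -0.01 and 0.01 m and z of new3 in the frame of lane_bed between -0.004 and 0.005 m and x of new4 in the frame of lane_bed between 0.065 and 0.27 m and y of new4 in the frame of lane_bed between -0.01 and 0.01 m and z of new4 in the frame of lane_bed between -0.004 and 0.005 m), for 0.2 s.
At the end, for the whole second after the job is handed in: old1 and old2 upright on the tray floor (centres within 55 mm along, 45 mm across of its centre); old3 at the front of the lane (within 9 mm of the lip); all new packs square on the lane floor behind it; the retainer behind them, its face within 8 mm of the last; all at rest (all of step 1 and all of step 2 and linear speed of each of old1, old2, old3, new1, new2, new3, new4 below 0.03 m/s and x of each of new1, new2, new3, new4 in the frame of retainer_face below -0.015 m and (distance between retainer_face and new1 below 0.034 m or distance between retainer_face and new2 below 0.034 m or distance between retainer_face and new3 below 0.034 m or distance between retainer_face and new4 below 0.034 m)); the robot touches nothing.
It fails at once if a bystander is shifted more than 30 mm (distance of any of housing, grease, driver from where it was at the start of the episode above 0.03 m).
It fails at once if the third old pack is lifted out of the lane (z of old3 in the frame of lane_bed above 0.03 m).
It fails at once if a pack is dropped (over 1 m/s, about 5 cm of fall, while not held) ((linear speed of old1 above 1 m/s and contact force between old1 and the fingers below 0.1 N) or (linear speed of old2 above 1 m/s and contact force between old2 and the fingers below 0.1 N) or (linear speed of old3 above 1 m/s and contact force between old3 and the fingers below 0.1 N) or (linear speed of new1 above 1 m/s and contact force between new1 and the fingers below 0.1 N) or (linear speed of new2 above 1 m/s and contact force between new2 and the fingers below 0.1 N) or (linear speed of new3 above 1 m/s and contact force between new3 and the fingers below 0.1 N) or (linear speed of new4 above 1 m/s and contact force between new4 and the fingers below 0.1 N)).
Of new1, new2, new3, new4 only 2 to 4 are there at a start; the rules pass over those that are not, and their reading is None.
At some moment in a run one of new1, new2, new3, new4 may be knocked a few centimetres aside while the robot is not near it.
It also fails if it takes over 210 s, if anything falls off the work surface, if the arm or the gripper's body presses on something with over 40 N, if the wrist force passes 120 N, or if a joint passes its speed limit or range.

ROBOT

A 6-joint arm with a two-finger parallel gripper is mounted at the origin on the work surface. World frame = base frame: x ahead of the robot, y to its left, z up, the work surface at z = 0. Lengths are in mm, angles in rad, forces in N, time in s.
With the tool pointing down it reaches from about 275 to 1000 mm from the base axis. Payload 8.4 kg.
Tool frame: the origin (TCP) lies between the finger pads; the fingertips stand 22 mm ahead of it and the grasp point (between the pads) lies 3 mm ahead of it; z points along the fingers, y is the line along which they close (so a half turn about z gives the same grasp; the last joint's range is limited). The gripper opens to 85 mm and grips with 20 to 120 N. Pads are 22 mm wide; open, the fingers measure 114 mm over their backs; the gripper's body (76 mm by 85 mm) begins 54 mm behind the grasp point. The pads swing forward as they close: fully open they stand 13 mm farther back than shut.
Start: joints at [1.34, 0.353, 1.633, -0, 1.155, -0.002], TCP at [141.754, 608.715, 253.281] pointing down, gripper open.
Joint ranges: [-2.63, 2.63], [-0.92, 2.1], [0.06, 2.66], [-1.3, 4.44], [0, 2.69], [-3.02, 3.02]. Speed limits (rad/s): [2.22, 2.22, 2.79, 3.14, 3.14, 3.14].

INTERFACE

Orientations are given as [roll, pitch, yaw] about the fixed x, y, z axes, in that order (R = Rz(yaw) Ry(pitch) Rx(roll)).
In Python, from rig import r, grab_frame gives the robot as it stands.
- The arm moves only by the shell command python3 -m inch 'ROWS' [FORCE]. ROWS is JSON, a list of rows, each a list of 7 numbers: the turn, a rotation vector about the tool's x, y, z as a fraction of full scale, then the shift along the tool's x, y, z as a fraction of full scale, then the closure, from 0 (fully open) to 1 (shut). In form: [[rx, ry, rz, dx, dy, dz, fingers], ...]. A call has 1 to 8 rows; each row shifts and turns the commanded pose from where the row before left it, along the tool's axes as they then stand; what a row does not reach is not made up. Full scale, the value 1, is 2.5 cm for a shift and pi rad for a turn. A row lasts 1/12 s, in which the tool goes at most 41.7 mm and 7.16 degrees, less where a joint would pass 70% of its speed; a pose out of reach is approached as far as the arm can. A call with a number of a shift or a turn outside -1 to 1 is refused whole. A call with a gripper value outside its range is refused whole. The fingers move at their own pace and stop on an object; FORCE is the grip in N (left out, the last holds). Time passes only in rows, so rows that do not move let the fingers close. It gives the time, the measured TCP pose, the force, the opening and the grip force at its end, in the units of the state.
- r.sense(): the state, without advancing time (a new reading comes with each control period).
- grab_frame(name): name is "scene" or "top" or "wrist"; returns a dict with "pixels" (384x512x3 uint8, red, green, blue), "z_map" (384x512 float32, mm along the optical axis (not along the pixel's ray), 0 where there is no reading), "vertical_fov" (degrees; the focal length in pixels is half the picture's height over the tangent of half this angle, whatever the lens; pixels are square), "cx", "cy" (the principal point, pixels), "cam_to_world" (4x4, takes a point from camera to world coordinates). Camera axes: x right, y down, z forward; pixel columns grow to the right and rows downward; lengths in mm; the calibration is good to about 2 mm. A picture is of the moment at which its call begins.
- r.sign_off(): hands the job in; it is judged then, once.
The state is a dict: "clock": time; "qpos": joint angles; "qvel": joint speeds; "joint_efforts": joint torques, N m; "eef_pos": TCP position; "tcp_rot": TCP orientation; "contact_force": force on the tool from outside, world axes, zero at the start; "wrist_torque": the same for the moment, N m; "opening": opening from 0.0 (shut) to 1.0 (fully open); "grasp_force": force on a finger pad.
Only numpy, scipy, OpenCV 4.12 (cv2) and the standard library are available. Lean on these libraries where they do the work, as an engineer would, in place of code of your own. Each camera call takes 0.05 s, during which the arm holds its last target. There are 200 camera calls.

## Working session

There is one attempt and no reset: what is moved stays moved. The work goes in short steps, Python scripts to look and compute and a shell command to move; the robot and the scene stay as the last step left them, time stands still between calls to the robot, and variables do not carry over. Pictures are saved under pics/ and viewed, at most 14 in all, crops included, and the job is handed in when it is done.

```bash
ls; mkdir -p pics
cat > h.py <<'E'
import numpy as np, cv2
from rig import r, grab_frame
def look(name, fn=None):
    f=grab_frame(name)
    if fn: cv2.imwrite('pics/'+fn, cv2.cvtColor(f['pixels'],cv2.COLOR_RGB2BGR))
    return f
def pts(f):
    z=f['z_map'].astype(float); h,w=z.shape
    fl=h/2/np.tan(np.radians(f['vertical_fov'])/2)
    v,u=np.mgrid[:h,:w]
    P=np.stack([(u-f['cx'])/fl*z,(v-f['cy'])/fl*z,z],-1)
    T=np.array(f['cam_to_world']); W=P@T[:3,:3].T+T[:3,3]
    W[z<=0]=np.nan
    return W
E
python3 - <<'E'
from h import *
for n in ('top','scene'):
    f=look(n,n+'0.png'); np.savez(n+'0.npz',W=pts(f),p=f['pixels']); print(np.round(f['cam_to_world'],2).tolist(), f['vertical_fov'])
print(r.sense())
E
```

```text
pics
[[-0.02, -0.98, 0.2, 357.54], [-1.0, 0.02, 0.0, -9.21], [-0.01, -0.2, -0.98, 1162.1], [0.0, 0.0, 0.0, 1.0]] 57.420921794519344
[[-0.02, 0.55, -0.84, 1701.8], [1.0, 0.01, -0.02, 21.44], [-0.0, -0.84, -0.55, 859.26], [0.0, 0.0, 0.0, 1.0]] 43.55572037471081
{'clock': 0.1, 'qpos': array([ 1.33959287e+00,  3.53590658e-01,  1.63407022e+00,  2.43546858e-05,
        1.15519412e+00, -2.41988189e-03]), 'qvel': array([-5.26440707e-05,  6.42484524e-04, -1.17882264e-03, -3.25885141e-04,
        7.80681955e-04, -1.70789597e-03]), 'joint_efforts': array([-4.34863096e-04, -6.06354189e+01, -3.42821288e+01, -2.74540889e-05,
        3.99601864e-03, -5.45411609e-06]), 'eef_pos': array([141.65802616, 608.31931397, 252.62491112]), 'tcp_rot': array([-3.14033037e+00, -2.53236816e-05,  2.91279921e+00]), 'contact_force': array([-0.0058925 , -0.23054541,  0.82641316]), 'wrist_torque': array([ 0.0324733 , -0.03515725, -0.01787989]), 'grasp_force': 0.0, 'opening': 0.9994796522902066}
```

View pics/top0.png

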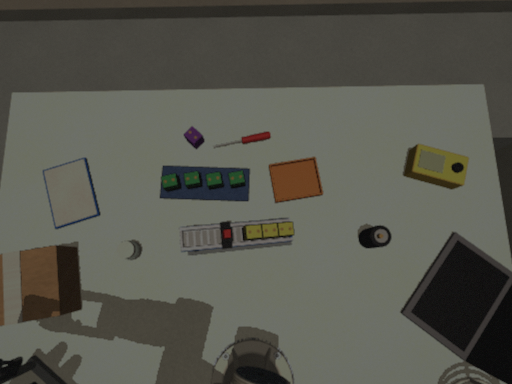

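View pics/scene0.png

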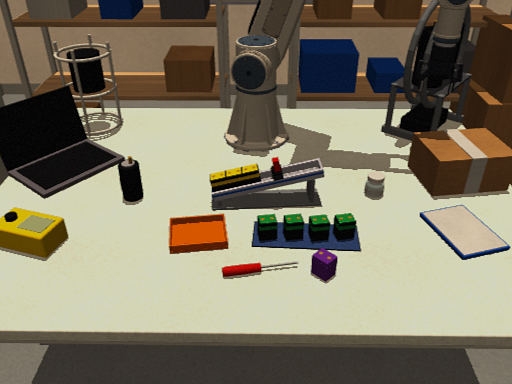

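Top view: lane with its low end at the right (yellow lids at (285,229), (270,230), (254,232), red grip at (227,233)). Four green packs are on the mat (171–237,180), the tray is at (296,180), and the purple look-alike is at (194,137). Now measuring.

```bash
cat >> h.py <<'E'
def masks(p):
    H=cv2.cvtColor(p,cv2.COLOR_RGB2HSV); h,s,v=[H[...,i].astype(int) for i in range(3)]
    return dict(yellow=(h>20)&(h<35)&(s>120)&(v>90), green=(h>45)&(h<80)&(s>110)&(v>40),
      red=((h<6)|(h>174))&(s>150)&(v>60), orange=(h>6)&(h<14)&(s>150)&(v>80), blue=(h>100)&(h<125)&(s>100))
def blobs(p,W,col,zlo,zhi,amin=25):
    m=masks(p)[col]&(W[...,2]>zlo)&(W[...,2]<zhi); out=[]
    n,l,st,c=cv2.connectedComponentsWithStats(m.astype(np.uint8))
    for i in range(1,n):
        if st[i,4]<amin: continue
        Q=W[l==i]; (cx,cy),(a,b),an=cv2.minAreaRect(Q[:,:2].astype(np.float32))
        out.append((c[i].round().astype(int).tolist(),st[i,4],Q.mean(0).round(1).tolist(),[round(x,1) for x in(cx,cy,a,b,an)],round(float(np.percentile(Q[:,2],90)),1)))
    return out
E
python3 - <<'E'
from h import *
for n in('top','scene'):
    d=np.load(n+'0.npz'); print(n)
    for c,a,b in(('yellow',80,170),('green',55,75),('red',110,200),('orange',2,40),('blue',-3,12)):
        for o in blobs(d['p'],d['W'],c,a,b): print(c,*o)
E
```

```text
top
yellow [286, 228] 147 [457.9, -112.4, 99.4] [457.8, -113.1, 33.6, 43.5, 0.2] 104.1
yellow [253, 231] 157 [449.3, -14.6, 120.2] [449.5, -14.8, 34.0, 41.9, 5.6] 124.7
yellow [270, 230] 151 [453.8, -63.5, 109.8] [453.7, -63.4, 34.1, 41.2, 5.5] 114.0
green [191, 178] 153 [629.6, 182.5, 63.8] [630.0, 182.9, 39.2, 47.5, 8.4] 66.5
green [236, 177] 148 [629.0, 38.3, 63.9] [629.3, 38.1, 38.5, 46.3, 10.9] 66.2
green [213, 178] 150 [626.2, 111.3, 64.2] [627.2, 111.5, 39.5, 46.9, 10.6] 66.9
green [169, 180] 149 [622.4, 254.6, 64.0] [623.3, 254.1, 38.7, 45.9, 10.0] 66.5
red [227, 233] 61 [442.8, 62.2, 147.3] [443.1, 63.9, 23.1, 21.5, 1.3] 150.4
orange [295, 180] 1483 [629.4, -156.9, 7.6] [628.5, -156.1, 125.2, 153.6, 8.1] 10.0
blue [203, 192] 48 [592.7, 151.6, 3.3] [590.6, 150.0, 35.6, 35.1, 76.7] 5.9
blue [231, 191] 104 [597.6, 59.0, 4.0] [598.2, 61.8, 27.9, 107.8, 0.6] 6.5
blue [176, 194] 32 [588.3, 244.1, 4.2] [590.5, 244.1, 51.9, 20.9, 84.3] 6.4
blue [211, 195] 25 [583.9, 124.1, 4.7] [582.9, 123.7, 21.3, 21.7, 75.8] 7.4
scene
yellow [233, 172] 294 [453.6, -63.7, 107.9] [452.1, -63.5, 47.0, 143.1, 6.3] 120.3
yellow [239, 179] 83 [472.9, -45.7, 93.7] [472.3, -48.5, 13.6, 121.5, 6.5] 102.8
green [345, 218] 125 [624.8, 253.8, 63.1] [625.3, 254.9, 40.5, 46.6, 8.4] 65.2
green [267, 219] 127 [631.3, 37.5, 62.9] [629.7, 37.9, 40.6, 47.2, 9.1] 65.1
green [293, 218] 126 [628.5, 111.0, 63.0] [625.4, 110.5, 43.4, 46.2, 8.0] 65.1
green [319, 219] 127 [631.8, 181.6, 63.1] [631.0, 182.0, 43.1, 45.4, 8.1] 65.2
red [276, 164] 73 [450.2, 65.0, 134.6] [443.6, 64.3, 29.2, 19.2, 9.9] 147.9
orange [198, 233] 1827 [628.7, -158.4, 10.2] [630.8, -156.9, 137.6, 157.8, 7.8] 23.8
blue [329, 60] 141 [-910.6, 391.5, 4.3] [-907.9, 395.7, 298.2, 45.9, 89.0] 10.2
blue [461, 243] 347 [658.2, 573.3, 6.8] [646.9, 563.2, 253.6, 126.2, 52.8] 11.0
blue [306, 240] 1305 [650.4, 148.7, 2.9] [629.4, 146.6, 295.9, 117.1, 86.5] 5.2
```

```bash
cat >> h.py <<'E'
from scipy.spatial.transform import Rotation as Ro
YAW=np.radians(95.1); O=np.array([459,-124.3,34.]); T12=np.radians(12)
try:
    import json; c=json.load(open('cal.json')); O=np.array(c['O']); YAW=c['YAW']
except OSError: pass
def RL(yaw=None,tilt=T12):   # tool rotation: x up lane, z into floor
    return Ro.from_euler('z',YAW if yaw is None else yaw)*Ro.from_euler('y',-tilt)*Ro.from_euler('x',np.pi)
def L(x,y,z):
    return O+(Ro.from_euler('z',YAW)*Ro.from_euler('y',-T12)).apply([x,y,z])
def go(P,R,show=True):
    s=r.sense(); C=Ro.from_euler('xyz',s['tcp_rot'])
    rv=(C.inv()*R).as_rotvec()/np.pi; d=R.inv().apply(np.array(P)-s['eef_pos'])/25
    print('turn',rv.round(4),'then shift',d.round(3),'| shift in present axes',(C.inv().apply(np.array(P)-s['eef_pos'])/25).round(3)); return rv,d
E
python3 - <<'E'
from h import *
go([450,0,300],RL(tilt=0))
E
```

```text
turn [-4.000e-04  2.000e-04  3.988e-01] then shift [-25.333  10.122  -1.895] | shift in present axes [-17.531 -20.904  -1.869]
```

```bash
python3 -m inch '[[0,0,0.039,0,0,0,0],[0,0,0.039,0,0,0,0],[0,0,0.039,0,0,0,0],[0,0,0.039,0,0,0,0],[0,0,0.039,0,0,0,0],[0,0,0.039,0,0,0,0],[0,0,0.039,0,0,0,0],[0,0,0.039,0,0,0,0]]'; python3 -m inch '[[0,0,0.039,0,0,0,0],[0,0,0.039,0,0,0,0],[0,0,0.009,0,0,0,0],[0,0,0,0,0,0,0]]'; python3 -c "
from h import *
go([450,0,300],RL(tilt=0))"
```

```text
clock: 0.77
eef_pos: [141.7, 608.4, 252.8]
tcp_rot: [-3.141, 0.001, 1.927]
contact_force: [-0.4, -0.6, -0.5]
opening: 1.0
grasp_force: 0.0
clock: 1.1
eef_pos: [141.7, 608.5, 252.9]
tcp_rot: [-3.141, 0.001, 1.658]
contact_force: [0.5, 0.0, 0.2]
opening: 1.0
grasp_force: 0.0
turn [-0.0001  0.0002 -0.0006] then shift [-25.338  10.12   -1.885] | shift in present axes [-25.32   10.167  -1.868]
```

```bash
M='python3 -m inch'
python3 -m inch '[[0,0,0,-0.93,0.37,-0.07,0],[0,0,0,-0.93,0.37,-0.07,0],[0,0,0,-0.93,0.37,-0.07,0],[0,0,0,-0.93,0.37,-0.07,0],[0,0,0,-0.93,0.37,-0.07,0],[0,0,0,-0.93,0.37,-0.07,0],[0,0,0,-0.93,0.37,-0.07,0],[0,0,0,-0.93,0.37,-0.07,0]]' >/dev/null
python3 -m inch '[[0,0,0,-0.93,0.37,-0.07,0],[0,0,0,-0.93,0.37,-0.07,0],[0,0,0,-0.93,0.37,-0.07,0],[0,0,0,-0.93,0.37,-0.07,0],[0,0,0,-0.93,0.37,-0.07,0],[0,0,0,-0.93,0.37,-0.07,0],[0,0,0,-0.93,0.37,-0.07,0],[0,0,0,-0.93,0.37,-0.07,0]]' | head -2
python3 -m inch '[[0,0,0,-0.93,0.37,-0.07,0],[0,0,0,-0.93,0.37,-0.07,0],[0,0,0,-0.93,0.37,-0.07,0],[0,0,0,-0.93,0.37,-0.07,0],[0,0,0,-0.93,0.37,-0.07,0],[0,0,0,-0.93,0.37,-0.07,0],[0,0,0,-0.93,0.37,-0.07,0],[0,0,0,-0.93,0.37,-0.07,0]]' >/dev/null
python3 -m inch '[[0,0,0,-0.93,0.37,-0.07,0],[0,0,0,-0.93,0.37,-0.07,0],[0,0,0,-0.93,0.37,-0.07,0],[0,0,0,0,0,0,0],[0,0,0,0,0,0,0]]'
python3 - <<'E'
from h import *
f=look('wrist','w1.png'); W=pts(f); np.savez('w1.npz',W=W,p=f['pixels']); print(np.round(f['cam_to_world'],2).tolist())
for c,a,b in(('yellow',80,170),('red',110,200)):
    for o in blobs(f['pixels'],W,c,a,b): print(c,*o)
E
```

```text
clock: 2.43
eef_pos: [322.3, 250.0, 281.3]
clock: 3.52
eef_pos: [446.2, 4.6, 300.4]
tcp_rot: [-3.141, -0.0, 1.658]
contact_force: [0.4, 0.0, 0.2]
opening: 0.999
grasp_force: 0.0
[[1.0, 0.09, 0.02, 439.53], [0.09, -0.96, -0.27, 72.72], [-0.0, 0.27, -0.96, 421.7], [0.0, 0.0, 0.0, 1.0]]
yellow [258, 189] 1510 [447.1, -15.1, 119.9] [447.6, -14.2, 38.2, 44.5, 5.0] 123.8
yellow [259, 234] 1275 [451.9, -64.2, 109.5] [452.0, -63.9, 38.5, 43.9, 4.8] 113.1
yellow [259, 270] 1143 [456.1, -109.4, 99.9] [456.2, -110.0, 38.5, 44.2, 4.6] 103.4
red [259, 98] 878 [440.3, 66.5, 145.1] [439.6, 66.9, 25.0, 23.5, 5.2] 149.7
```

View pics/w1.png

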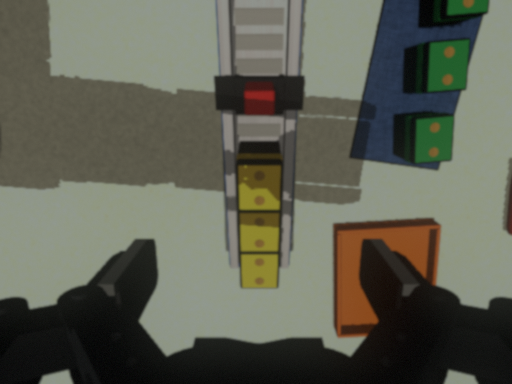

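Wrist view: lane straight ahead, walls at columns ~230 and ~292, lids at (259,189), (259,234), (259,270), grip at (259,98). Finding the lane centre from the wall tops.

Run:
```python
from h import *
Rl=Ro.from_euler('z',YAW)*Ro.from_euler('y',-T12)
for n in ('w1','top0'):
    W=np.load(n+'.npz')['W']; q=Rl.inv().apply((W.reshape(-1,3)-O)); 
    for lo in (20,70,120,240,280):
        k=(q[:,0]>lo)&(q[:,0]<lo+45)&(abs(q[:,2]-22)<5)&(abs(q[:,1])<45)
        a=q[k]; A=a[a[:,1]<0]; B=a[a[:,1]>0]
        fl=q[(q[:,0]>lo)&(q[:,0]<lo+45)&(abs(q[:,1])<15)&(abs(q[:,2])<8)]
        print(n,lo,[(len(X),X[:,1:].mean(0).round(1).tolist(),np.percentile(X[:,1],[5,95]).round(1).tolist()) for X in(A,B)],fl[:,2].mean().round(1) if len(fl) else None)
    k=(abs(q[:,1])<45)&(q[:,0]>-15)&(q[:,0]<6)&(q[:,2]>10)&(q[:,2]<25); print('lip',q[k].mean(0), q[(abs(q[:,1])<20)&(q[:,2]>-6)&(q[:,2]<25)][:,0].max())
    g=(abs(q[:,1])<12)&(q[:,2]>66)&(q[:,2]<78)&(q[:,0]>170); print('grip',q[g].mean(0))
    g=(abs(q[:,1])<34)&(abs(q[:,1])>14)&(q[:,2]>29)&(q[:,2]<42)&(q[:,0]>170)&(q[:,0]<240); print('plate',np.percentile(q[g],[3,50,97],axis=0).round(1).tolist())
```

```text
w1 20 [(289, [-28.5, 22.6], [-33.2, -24.0]), (293, [30.8, 22.6], [26.2, 35.4])] None
w1 70 [(352, [-28.6, 22.4], [-33.3, -24.0]), (347, [30.9, 22.6], [26.4, 35.5])] None
w1 120 [(495, [-25.9, 22.4], [-33.1, -7.4]), (509, [27.7, 22.4], [6.9, 35.4])] 1.4
w1 240 [(641, [-28.5, 22.3], [-33.1, -23.9]), (637, [31.0, 22.4], [26.4, 35.7])] 0.8<stdin>:9: RuntimeWarning: Mean of empty slice.
  ret = um.true_divide(
Traceback (most recent call last):
IndexError: index -1 is out of bounds for axis 0 with size 0
```

```bash
echo '{"O":[458.0,-124.4,34.0],"YAW":1.66}' > cal.json; python3 -m inch '[[0,0.033,0,0,0,0,0],[0,0.034,0,0,0,0,0],[0,0,0,0,0,0,0]]' |head -3; python3 -c "
from h import *
go(L(25,0,120),RL()); go(L(25,0,49),RL())"
```

```text
clock: 3.82
eef_pos: [445.7, 5.4, 300.2]
tcp_rot: [-3.141, -0.216, 1.659]
turn [-0.     -0.0021 -0.0002] then shift [-6.316  0.028  4.532] | shift in present axes [-6.346  0.033  4.491]
turn [-0.     -0.0021 -0.0002] then shift [-6.316  0.028  7.372] | shift in present axes [-6.364  0.033  7.331]
```

```bash
python3 -m inch '[[0,-0.002,0,-0.9,0,0.64,0],[0,0,0,-0.9,0,0.64,0],[0,0,0,-0.9,0,0.64,0],[0,0,0,-0.9,0,0.64,0],[0,0,0,-0.9,0,0.64,0],[0,0,0,-0.9,0,0.64,0],[0,0,0,-0.9,0,0.64,0],[0,0,0,0,0,0,0]]' |head -3; python3 -c "
from h import *
go(L(25,0,120),RL()); go(L(25,0,49),RL())"
```

```text
clock: 4.48
eef_pos: [456.2, -126.1, 155.7]
tcp_rot: [-3.137, -0.203, 1.659]
turn [-0.0015  0.002  -0.0003] then shift [ 0.047  0.077 -0.027] | shift in present axes [ 0.047  0.077 -0.028]
turn [-0.0015  0.002  -0.0003] then shift [0.047 0.077 2.813] | shift in present axes [0.065 0.09  2.812]
```

```bash
python3 -m inch '[[0,0.001,0,0.05,0.07,0.7,0],[0,0,0,0,0,0.7,0],[0,0,0,0,0,0.7,0],[0,0,0,0,0,0.7,0],[0,0,0,0,0,0,0]]' 40; python3 -c "
from h import *
go(L(25,0,49),RL())"
python3 -m inch '[[0,0,0,0,0,0,1],[0,0,0,0,0,0,1],[0,0,0,0,0,0,1],[0,0,0,0,0,0,1],[0,0,0,0,0,0,1],[0,0,0,0,0,0,1],[0,0,0,0,0,0,1],[0,0,0,0,0,0,1]]'
```

```text
clock: 4.9
eef_pos: [456.2, -107.4, 88.8]
tcp_rot: [-3.137, -0.208, 1.661]
contact_force: [-0.6, 1.2, -0.2]
opening: 0.998
grasp_force: 0.0
turn [-0.0015  0.0004  0.0002] then shift [-0.124  0.012  0.04 ] | shift in present axes [-0.124  0.012  0.04 ]
clock: 5.57
eef_pos: [458.8, -109.9, 91.7]
tcp_rot: [3.14, -0.207, 1.659]
contact_force: [-0.2, 2.1, 7.7]
opening: 0.48
grasp_force: 40.8
```

```bash
python3 -c "
from h import *
s=r.sense();Rl=Ro.from_euler('z',YAW)*Ro.from_euler('y',-T12);print(Rl.inv().apply(s['eef_pos']-O))"
python3 -m inch '[[0,0,0,0,0,-0.4,1],[0,0,0,0,0,-0.8,1],[0,0,0,0,0,-0.9,1],[0,0,0,0,0,-0.9,1],[0,0,0,0,0,-0.9,1],[0,0,0,0,0,-0.3,1],[0,0,0,0,0,0,1]]'
python3 -c "
from h import *
f=look('wrist','w2.png')
go([633.6,-189.7,150],RL(np.radians(98),0))"
```

```text
[26.08513832 -2.06963634 53.45781192]
clock: 6.15
eef_pos: [461.0, -132.2, 195.4]
tcp_rot: [3.138, -0.205, 1.659]
contact_force: [0.6, -0.2, -2.4]
opening: 0.484
grasp_force: 41.8
turn [ 0.0022 -0.0656 -0.0163] then shift [-3.268  6.549  1.755] | shift in present axes [-3.225  6.706  1.129]
```

View pics/w2.png

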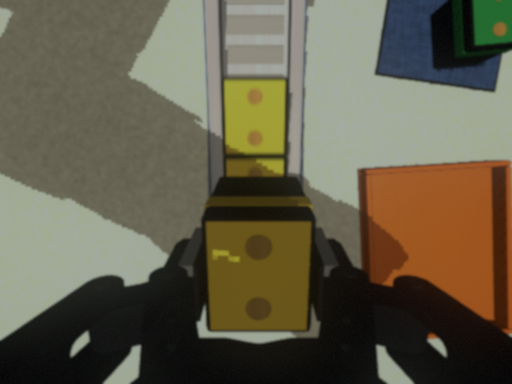

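Pack old1 is held square at (258,270); the others have slid to the lip, now at (254,165) and (254,115). Moving to the tray.

```bash
python3 -m inch '[[0.001,-0.033,-0.008,0,0,0,1],[0.001,-0.033,-0.008,0,0,0,1],[0,0,0,-0.4,0.8,0.2,1],[0,0,0,-0.5,1,0.25,1],[0,0,0,-0.5,1,0.25,1],[0,0,0,-0.5,1,0.25,1],[0,0,0,-0.5,1,0.25,1],[0,0,0,-0.5,1,0.25,1]]' |head -2;python3 -m inch '[[0,0,0,-0.4,0.75,0.3,1],[0,0,0,0,0,0,1],[0,0,0,0,0,0,1]]' ; python3 -c "
from h import *
go([633.6,-189.7,62],RL(np.radians(98),0))"
```

```text
clock: 6.87
eef_pos: [613.5, -182.6, 154.2]
clock: 7.12
eef_pos: [632.5, -189.7, 146.4]
tcp_rot: [-3.137, -0.002, 1.71]
contact_force: [-0.2, -0.1, -2.2]
opening: 0.486
grasp_force: 41.8
turn [-0.0016 -0.0006 -0.0001] then shift [-0.005  0.046  3.378] | shift in present axes [-0.011  0.063  3.377]
```

```bash
python3 -m inch '[[0,0,0,0,0.04,0.5,1],[0,0,0,0,0,0.8,1],[0,0,0,0,0,0.8,1],[0,0,0,0,0,0.7,1],[0,0,0,0,0,0.4,1],[0,0,0,0,0,0.12,1],[0,0,0,0,0,0.06,1],[0,0,0,0,0,0,1]]' ; python3 -m inch '[[0,0,0,0,0,0.04,1],[0,0,0,0,0,0.04,1],[0,0,0,0,0,0,1]]'
```

```text
clock: 7.78
eef_pos: [634.4, -190.1, 65.2]
tcp_rot: [-3.141, 0.0, 1.71]
contact_force: [0.3, 0.3, -2.3]
opening: 0.485
grasp_force: 41.8
clock: 8.03
eef_pos: [634.7, -190.3, 63.5]
tcp_rot: [-3.142, 0.0, 1.71]
contact_force: [0.7, -0.2, -2.7]
opening: 0.484
grasp_force: 41.8
```

```bash
for i in 1 2 3 4; do python3 -m inch '[[0,0,0,0,0,0.04,1],[0,0,0,0,0,0,1]]' | sed -n '2p;4p'; done
```

```text
eef_pos: [634.5, -190.2, 62.1]
contact_force: [-0.7, 0.4, -2.4]
eef_pos: [634.3, -190.1, 60.8]
contact_force: [0.2, 0.8, -2.5]
eef_pos: [634.2, -190.1, 59.7]
contact_force: [-0.1, -0.7, -1.8]
eef_pos: [634.5, -190.2, 58.9]
contact_force: [-0.2, -0.7, -1.9]
```

```bash
for i in 1 2 3; do python3 -m inch '[[0,0,0,0,0,0.04,1],[0,0,0,0,0,0,1]]' | sed -n '2p;4p'; done
```

```text
eef_pos: [634.6, -190.1, 58.8]
contact_force: [-3.1, 1.1, 7.1]
eef_pos: [634.7, -190.1, 58.7]
contact_force: [-4.8, 2.1, 15.0]
eef_pos: [634.9, -190.2, 58.7]
contact_force: [-6.7, 3.4, 22.6]
```

```bash
python3 -m inch '[[0,0,0,0,0,-0.1,1],[0,0,0,0,0,0,0],[0,0,0,0,0,0,0],[0,0,0,0,0,0,0],[0,0,0,0,0,0,0],[0,0,0,0,0,-0.5,0],[0,0,0,0,0,-1,0],[0,0,0,0,0,-1,0]]'; python3 -m inch '[[0,0,0,0,0,-1,0],[0,0,0,0,0,-1,0],[0,0.033,0,0,0,0,0],[0,0.033,0.016,0,0,0,0],[0,0,0,0,0,0,0]]' | head -3
python3 -c "
from h import *
go(L(25,-1,120),RL())
f=look('top');W=pts(f)
for c,a,b in(('yellow',50,170),('green',55,75),('red',110,200)):
    for o in blobs(f['pixels'],W,c,a,b): print(c,*o)"
```

```text
clock: 9.87
eef_pos: [633.7, -189.9, 121.2]
tcp_rot: [-3.138, -0.001, 1.71]
contact_force: [1.0, -0.5, 1.1]
opening: 1.003
grasp_force: 0.0
clock: 10.28
eef_pos: [635.0, -192.1, 172.2]
tcp_rot: [-3.134, -0.211, 1.655]
turn [-0.002  -0.0005 -0.0017] then shift [ 3.104 -6.772  1.298] | shift in present axes [ 3.067 -6.78   1.345]
yellow [442, 166] 913 [654.4, -624.7, 70.8] [660.1, -618.4, 165.5, 95.3, 72.6] 73.9
yellow [269, 227] 84 [462.4, -62.1, 109.8] [459.2, -61.3, 26.4, 40.1, 5.4] 114.3
green [191, 178] 153 [629.3, 182.4, 63.8] [629.3, 182.4, 39.7, 47.0, 8.9] 66.5
green [236, 177] 153 [628.6, 38.0, 64.0] [628.9, 38.1, 39.4, 46.1, 10.7] 66.9
green [169, 180] 152 [622.6, 254.5, 63.8] [623.0, 254.5, 39.9, 47.0, 12.7] 66.5
green [213, 178] 154 [626.0, 111.6, 64.4] [626.8, 111.5, 40.3, 46.8, 9.9] 67.1
```

Now back over the lane for old2, then down and grip.

```bash
python3 -m inch '[[0,0,-0.002,0.4,-0.9,0,0],[0,0,0,0.44,-0.97,0,0],[0,0,0,0.44,-0.97,0.1,0],[0,0,0,0.44,-0.97,0.2,0],[0,0,0,0.44,-0.97,0.3,0],[0,0,0,0.44,-0.97,0.3,0],[0,0,0,0.46,-0.97,0.4,0],[0,0,0,0,0,0,0]]' |head -2;python3 -m inch '[[0,0,0,0,0,0,0],[0,0,0,0,0,0,0]]' |head -3 ; python3 -c "
from h import *
f=look('wrist');W=pts(f)
for o in blobs(f['pixels'],W,'yellow',50,170): print(*o)
go(L(25,-1,50),RL())"
```

```text
clock: 11.0
eef_pos: [453.1, -122.1, 154.6]
clock: 11.17
eef_pos: [460.1, -124.9, 156.6]
tcp_rot: [-3.135, -0.205, 1.666]
[257, 120] 5945 [452.0, -61.4, 109.8] [451.8, -62.4, 38.4, 45.3, 5.2] 113.5
[260, 201] 2522 [458.1, -104.3, 100.6] [456.5, -109.7, 36.8, 42.0, 4.1] 103.5
turn [-0.0024  0.0013  0.0019] then shift [ 0.018 -0.059  2.805] | shift in present axes [ 0.03  -0.038  2.806]
```

```bash
python3 -m inch '[[-0.002,0.001,0.002,0,-0.05,0.7,0],[0,0,0,0,0,0.7,0],[0,0,0,0,0,0.7,0],[0,0,0,0,0,0.7,0],[0,0,0,0,0,0,0],[0,0,0,0,0,0,1],[0,0,0,0,0,0,1],[0,0,0,0,0,0,1]]' 40 |head -4
python3 -m inch '[[0,0,0,0,0,0,1],[0,0,0,0,0,0,1],[0,0,0,0,0,0,1],[0,0,0,0,0,0,1],[0,0,0,0,0,0,1]]'
python3 -c "
from h import *
s=r.sense();Rl=Ro.from_euler('z',YAW)*Ro.from_euler('y',-T12);print(Rl.inv().apply(s['eef_pos']-O))"
python3 -m inch '[[0,0,0,0,0,-0.4,1],[0,0,0,0,0,-0.8,1],[0,0,0,0,0,-0.9,1],[0,0,0,0,0,-0.9,1],[0,0,0,0,0,-0.9,1],[0,0,0,0,0,-0.3,1],[0,0,0,0,0,0,1]]'
python3 -c "
from h import *
go([624.4,-124.3,150],RL(np.radians(98),0))"
```

```text
clock: 11.88
eef_pos: [457.6, -111.0, 88.6]
tcp_rot: [-3.141, -0.209, 1.659]
contact_force: [0.0, -0.2, -0.2]
clock: 12.3
eef_pos: [457.5, -111.0, 88.6]
tcp_rot: [-3.141, -0.209, 1.659]
contact_force: [0.0, -0.9, 6.4]
opening: 0.487
grasp_force: 41.2
[24.46721585 -0.68854143 50.63782444]
clock: 12.88
eef_pos: [459.8, -133.1, 192.4]
tcp_rot: [3.141, -0.208, 1.659]
contact_force: [-0.0, 0.8, -1.5]
opening: 0.486
grasp_force: 41.2
turn [ 0.002  -0.0663 -0.0165] then shift [-0.568  6.568  1.694] | shift in present axes [-0.572  6.587  1.616]
```

```bash
python3 -m inch '[[0.001,-0.033,-0.008,0,0,0,1],[0.001,-0.033,-0.008,0,0,0,1],[0,0,0,-0.05,0.8,0.2,1],[0,0,0,-0.1,1,0.25,1],[0,0,0,-0.1,1,0.25,1],[0,0,0,-0.1,1,0.25,1],[0,0,0,-0.1,1,0.25,1],[0,0,0,-0.1,1,0.25,1]]' |head -2;python3 -m inch '[[0,0,0,-0.05,0.75,0.3,1],[0,0,0,0,0,0,1],[0,0,0,0,0,0,1]]' ; python3 -c "
from h import *
go([624.4,-124.3,59],RL(np.radians(98),0))
f=look('wrist','w3.png');W=pts(f)
for o in blobs(f['pixels'],W,'yellow',50,170): print(*o)"
```

```text
clock: 13.55
eef_pos: [604.2, -125.1, 151.3]
clock: 13.8
eef_pos: [622.0, -123.7, 143.5]
tcp_rot: [-3.135, -0.004, 1.71]
contact_force: [-0.2, 0.4, -1.9]
opening: 0.491
grasp_force: 41.4
turn [-0.0023 -0.0014 -0.0001] then shift [-0.035  0.094  3.381] | shift in present axes [-0.05   0.118  3.38 ]
[258, 274] 10528 [620.7, -120.7, 153.9] [620.7, -122.2, 38.2, 46.8, 7.9] 154.6
```

View pics/w3.png

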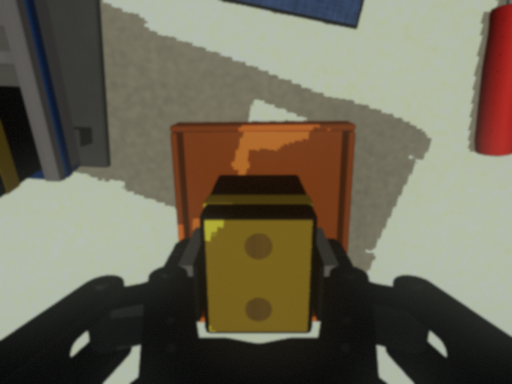

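Pack old2 is held at (258,270), centred between the tray walls (columns 175–350); old1 is hidden behind it. Lowering.

```bash
python3 -m inch '[[0,0,0,0,0,0.5,1],[0,0,0,0,0,0.8,1],[0,0,0,0,0,0.8,1],[0,0,0,0,0,0.7,1],[0,0,0,0,0,0.4,1],[0,0,0,0,0,0.12,1],[0,0,0,0,0,0.06,1],[0,0,0,0,0,0,1]]' | sed -n '2p;4p'; for i in 1 2 3 4 5; do python3 -m inch '[[0,0,0,0,0,0.04,1],[0,0,0,0,0,0,1]]' | sed -n '2p;4p'; done
```

```text
eef_pos: [622.6, -124.3, 61.8]
contact_force: [0.7, -0.3, -1.9]
eef_pos: [623.1, -124.3, 61.3]
contact_force: [-0.4, 0.4, -2.6]
eef_pos: [622.8, -124.2, 59.9]
contact_force: [0.1, 1.1, -1.5]
eef_pos: [622.5, -124.2, 58.5]
contact_force: [-1.0, -0.2, -2.3]
eef_pos: [622.4, -124.1, 57.3]
contact_force: [-0.3, 0.0, -1.9]
eef_pos: [622.4, -124.2, 56.2]
contact_force: [-0.5, 0.1, -2.1]
```

```bash
for i in 1 2; do python3 -m inch '[[0,0,0,0,0,0.03,1],[0,0,0,0,0,0,1]]' | sed -n '2p;4p'; done; python3 -m inch '[[0,0,0,0,0,0,1],[0,0,0,0,0,0,0],[0,0,0,0,0,0,0],[0,0,0,0,0,0,0],[0,0,0,0,0,0,0],[0,0,0,0,0,-0.5,0],[0,0,0,0,0,-1,0],[0,0,0,0,0,-1,0]]'; python3 -m inch '[[0,0,0,0,0,-1,0],[0,0,0,0,0,-1,0],[0,0.033,0,0,0,0,0],[0,0.033,0.016,0,0,-1,0],[0,0,0,0,0,0,0]]' | head -3
python3 -c "
from h import *
go(L(208,0,130),RL())"
```

```text
eef_pos: [622.6, -124.1, 56.0]
contact_force: [-1.3, 0.4, 2.8]
eef_pos: [622.7, -124.2, 56.0]
contact_force: [-3.6, 0.6, 9.6]
clock: 16.35
eef_pos: [622.0, -124.2, 117.9]
tcp_rot: [-3.136, -0.004, 1.709]
contact_force: [0.9, -0.3, -0.0]
opening: 1.001
grasp_force: 0.0
clock: 16.77
eef_pos: [625.6, -129.4, 197.0]
tcp_rot: [-3.135, -0.213, 1.654]
turn [-0.0016 -0.0012 -0.0017] then shift [ 7.743 -6.658  1.344] | shift in present axes [ 7.701 -6.693  1.408]
```

```bash
python3 -m inch '[[0,0,-0.002,0.97,-0.83,0,0],[0,0,0,0.97,-0.83,0,0],[0,0,0,0.97,-0.83,0.1,0],[0,0,0,0.97,-0.83,0.2,0],[0,0,0,0.97,-0.83,0.2,0],[0,0,0,0.97,-0.83,0.2,0],[0,0,0,0.97,-0.83,0.3,0],[0,0,0,0.95,-0.83,0.3,0]]' |head -2;python3 -m inch '[[0,0,0,0,0,0,0],[0,0,0,0,0,0,0],[0,0,0,0,0,0,0]]' |head -3 ; python3 -c "
from h import *
go(L(208,-1,62),RL())
f=look('wrist','w4.png');W=pts(f)
f2=look('top');W2=pts(f2)
for o in blobs(f['pixels'],W,'red',110,200)+blobs(f2['pixels'],W2,'yellow',50,170)+blobs(f2['pixels'],W2,'green',50,170): print(*o)
Rl=Ro.from_euler('z',YAW)*Ro.from_euler('y',-T12)
m=masks(f['pixels'])['red']; q=Rl.inv().apply(W[m]-O); print(q[q[:,2]>68].mean(0))"
```

```text
clock: 17.43
eef_pos: [438.5, 53.2, 202.9]
clock: 17.68
eef_pos: [440.3, 52.4, 203.2]
tcp_rot: [-3.133, -0.209, 1.665]
turn [-0.0031  0.0001  0.0016] then shift [-0.038  0.113  2.661] | shift in present axes [-0.037  0.139  2.66 ]
[263, 217] 1398 [440.8, 64.5, 148.0] [439.8, 64.2, 26.1, 19.6, 6.1] 149.7
[442, 165] 882 [654.7, -625.5, 70.8] [660.6, -619.7, 166.8, 96.4, 73.7] 73.7
[307, 174] 147 [636.2, -191.3, 66.4] [636.6, -191.0, 36.9, 44.1, 8.3] 69.1
[286, 178] 146 [623.7, -123.5, 66.3] [624.0, -123.9, 37.0, 44.0, 10.2] 68.7
[191, 178] 154 [629.7, 182.1, 64.4] [630.6, 182.6, 39.6, 47.5, 10.2] 66.9
[237, 176] 126 [631.3, 36.2, 64.1] [629.1, 37.9, 37.8, 46.5, 8.6] 66.4
[213, 178] 152 [626.0, 111.6, 64.0] [626.6, 111.6, 39.1, 46.7, 9.5] 66.7
[169, 180] 150 [622.6, 254.6, 63.8] [622.9, 254.8, 40.3, 46.6, 12.0] 66.4
[209.0847505    0.30195625  72.29021917]
```

View pics/w4.png

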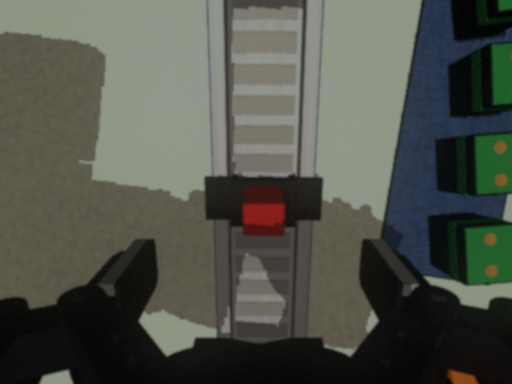

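Tray: both old packs stand at the planned spots. Wrist view: the red grip is at (263,215), dead ahead of the open fingers. Gripping the retainer and drawing it back ~85 mm.

```bash
python3 -m inch '[[-0.003,0,0.002,0,0.05,0.6,0],[0,0,0,0,0.04,0.7,0],[0,0,0,0,0,0.7,0],[0,0,0,0,0,0.66,0],[0,0,0,0,0,0,0],[0,0,0,0,0,0,1],[0,0,0,0,0,0,1],[0,0,0,0,0,0,1]]' 40 |head -4
python3 -m inch '[[0,0,0,0,0,0,1],[0,0,0,0,0,0,1],[0,0,0,0,0,0,1],[0,0,0,0,0,0,1],[0,0,0,0,0,0,1],[0,0,0,0,0,0,1]]'
python3 -m inch '[[0,0,0,0.3,0,0,1],[0,0,0,0.5,0,0,1],[0,0,0,0.5,0,0,1],[0,0,0,0.5,0,0,1],[0,0,0,0.5,0,0,1],[0,0,0,0.5,0,0,1],[0,0,0,0.4,0,0,1],[0,0,0,0.2,0,0,1]]' 
python3 -m inch '[[0,0,0,0,0,0,1],[0,0,0,0,0,0,1]]' 
python3 -c "
from h import *
s=r.sense();Rl=Ro.from_euler('z',YAW)*Ro.from_euler('y',-T12);print(Rl.inv().apply(s['eef_pos']-O))"
```

```text
clock: 18.45
eef_pos: [441.5, 66.1, 138.4]
tcp_rot: [-3.141, -0.21, 1.657]
contact_force: [0.5, -0.2, -0.6]
clock: 18.95
eef_pos: [441.5, 66.3, 138.4]
tcp_rot: [-3.141, -0.21, 1.658]
contact_force: [0.5, -2.1, 8.0]
opening: 0.274
grasp_force: 42.6
clock: 19.62
eef_pos: [434.0, 149.9, 156.2]
tcp_rot: [-3.141, -0.21, 1.659]
contact_force: [1.4, -3.9, 5.7]
opening: 0.273
grasp_force: 42.7
clock: 19.78
eef_pos: [434.0, 149.9, 156.2]
tcp_rot: [-3.141, -0.211, 1.658]
contact_force: [0.9, 0.8, 7.6]
opening: 0.271
grasp_force: 42.6
[294.72422967  -0.54326557  62.28541544]
```

```bash
python3 -m inch '[[0,0,0,0,0,0,0],[0,0,0,0,0,0,0],[0,0,0,0,0,0,0],[0,0,0,0,0,0,0],[0,0,0,0,0,-0.6,0],[0,0,0,0,0,-1,0],[0,0,0,0,0,-1,0],[0,0,0,0,0,-0.5,0]]' |head -2;python3 -m inch '[[0,-0.033,0,0,0,0,0],[0,-0.034,-0.016,0,0,0,0],[0,0,0,0,0,0,0]]' |head -3 ; python3 -c "
from h import *
go([629,38,150],RL(np.radians(99),0))
f2=look('top');W2=pts(f2)
for o in blobs(f2['pixels'],W2,'yellow',80,170)+blobs(f2['pixels'],W2,'green',50,170)+blobs(f2['pixels'],W2,'red',130,170): print(*o)"
```

```text
clock: 20.45
eef_pos: [435.7, 132.8, 233.3]
clock: 20.7
eef_pos: [435.4, 134.1, 231.7]
tcp_rot: [3.139, 0.006, 1.712]
turn [ 0.0008  0.0018 -0.005 ] then shift [-5.008  7.046  3.27 ] | shift in present axes [-4.877  7.115  3.315]
[286, 228] 154 [457.8, -112.5, 99.3] [458.2, -112.2, 35.9, 42.4, 4.5] 103.8
[191, 177] 148 [630.5, 182.4, 64.1] [630.6, 182.9, 39.6, 46.5, 8.2] 66.7
[236, 177] 148 [628.8, 37.8, 64.4] [629.0, 37.7, 38.9, 47.1, 9.1] 66.6
[169, 180] 150 [622.5, 254.6, 63.9] [622.9, 254.5, 39.9, 46.5, 11.3] 66.9
[213, 178] 151 [626.4, 111.4, 64.3] [626.8, 111.4, 38.4, 46.9, 10.4] 67.0
```

```bash
python3 -m inch '[[0,0,-0.005,-0.5,0.7,0,0],[0,0,0,-0.64,0.9,0.3,0],[0,0,0,-0.64,0.9,0.5,0],[0,0,0,-0.64,0.9,0.5,0],[0,0,0,-0.64,0.9,0.5,0],[0,0,0,-0.64,0.9,0.5,0],[0,0,0,-0.64,0.9,0.5,0],[0,0,0,-0.64,0.9,0.5,0]]' |head -2;python3 -m inch '[[0,0,0,0,0,0,0],[0,0,0,0,0,0,0]]' |head -3 ; python3 -c "
from h import *
go([629,38,150],RL(np.radians(99),0))
f=look('wrist','w5.png');W=pts(f)
for o in blobs(f['pixels'],W,'green',50,80): print(*o)"
```

```text
clock: 21.42
eef_pos: [627.2, 35.0, 147.2]
clock: 21.58
eef_pos: [626.3, 35.1, 146.8]
tcp_rot: [-3.139, -0.002, 1.721]
turn [-0.0007 -0.0007 -0.0022] then shift [ 0.097  0.124 -0.126] | shift in present axes [ 0.098  0.123 -0.126]
[278, 73] 5287 [624.8, 113.7, 64.2] [624.9, 112.9, 39.6, 47.1, 9.9] 65.1
[263, 194] 3800 [627.2, 40.8, 64.3] [627.1, 39.7, 39.0, 46.2, 10.2] 65.1
```

```bash
python3 -m inch '[[0,0,-0.006,0.12,0.08,0.7,0],[0,0,0,0,0,0.85,0],[0,0,0,0,0,0.85,0],[0,0,0,0,0,0.8,0],[0,0,0,0,0,0.55,0],[0,0,0,0,0,0,0],[0,0,0,0,0,0,1],[0,0,0,0,0,0,1]]' 40 |head -4
python3 -m inch '[[0,0,0,0,0,0,1],[0,0,0,0,0,0,1],[0,0,0,0,0,0,1],[0,0,0,0,0,0,1],[0,0,0,0,0,0,1],[0,0,0,0,0,0,1]]'
```

```text
clock: 22.3
eef_pos: [628.7, 39.9, 56.2]
tcp_rot: [3.14, 0.0, 1.743]
contact_force: [0.6, -0.5, -0.6]
clock: 22.8
eef_pos: [629.1, 39.8, 56.3]
tcp_rot: [3.139, 0.001, 1.743]
contact_force: [-0.9, -0.8, 7.6]
opening: 0.484
grasp_force: 41.0
```

```bash
python3 -m inch '[[0,0,0,0,0,-0.4,1],[0,0,0,0,0,-0.9,1],[0,0,0,0,0,-1,1],[0,0,0,0,0,-1,1],[0,0,0,0,0,-1,1],[0,0,0,0,0,-0.7,1],[0,0.033,0.013,0,0,0,1],[0,0.034,0.013,0,0,0,1]]' |head -2;python3 -m inch '[[0,0,0,0,0,0,1],[0,0,0,0,0,0,1]]' |head -4 ; python3 -c "
from h import *
go(L(79,-0.5,135),RL())"
```

```text
clock: 23.47
eef_pos: [629.5, 41.5, 183.2]
clock: 23.63
eef_pos: [628.0, 38.2, 180.0]
tcp_rot: [-3.133, -0.208, 1.658]
contact_force: [-0.6, 0.0, -2.2]
turn [-0.0027  0.0005 -0.0006] then shift [-3.799 -7.332 -0.909] | shift in present axes [-3.814 -7.332 -0.841]
```

```bash
python3 -m inch '[[-0.002,0,0,-0.4,-0.8,-0.3,1],[0,0,0,-0.48,-0.93,-0.3,1],[0,0,0,-0.48,-0.93,-0.3,1],[0,0,0,-0.48,-0.93,0,1],[0,0,0,-0.48,-0.93,0,1],[0,0,0,-0.48,-0.93,0,1],[0,0,0,-0.48,-0.93,0,1],[0,0,0,-0.48,-0.93,0,1]]' |head -2;python3 -m inch '[[0,0,0,0,0,0,1],[0,0,0,0,0,0,1],[0,0,0,0,0,0,1]]' |head -4 ; python3 -c "
from h import *
go(L(79,-0.5,57),RL())
f=look('wrist','w6.png')
W=pts(f); Rl=Ro.from_euler('z',YAW)*Ro.from_euler('y',-T12)
for c in('green','yellow'):
  q=Rl.inv().apply(W[masks(f['pixels'])[c]]-O); q=q[(abs(q[:,1])<40)]; print(c,np.percentile(q,[2,50,98],axis=0).round(1).tolist())"
```

```text
clock: 24.3
eef_pos: [453.4, -73.0, 182.8]
clock: 24.55
eef_pos: [455.5, -72.7, 183.2]
tcp_rot: [-3.14, -0.208, 1.661]
contact_force: [0.6, 0.8, -2.3]
turn [-0.0005  0.0004  0.0003] then shift [-0.106 -0.065  3.127] | shift in present axes [-0.102 -0.061  3.127]
green [[59.8, -19.6, 128.0], [84.1, -1.7, 143.0], [106.5, 16.9, 144.2]]Traceback (most recent call last):
  File "<string>", line 7, in <module>
    q=Rl.inv().apply(W[masks(f['pixels'])[c]]-O); q=q[(abs(q[:,1])<40)]; print(c,np.percentile(q,[2,50,98],axis=0).round(1).tolist())
                                                                                 ~~~~~~~~~~~~~^^^^^^^^^^^^^^^^^^^^
    return _quantile_unchecked(
        a, q, axis, out, overwrite_input, method, keepdims, weights)
    return _ureduce(a,
                    func=_quantile_ureduce_func,
    ...<5 lines>...
                    overwrite_input=overwrite_input,
                    method=method)
    r = func(a, **kwargs)
    result = _quantile(arr,
                       quantiles=q,
    ...<2 lines>...
                       out=out,
                       weights=wgt)
    slices_having_nans = np.isnan(arr[-1, ...])
                                  ~~~^^^^^^^^^
IndexError: index -1 is out of bounds for axis 0 with size 0
```

View pics/w6.png

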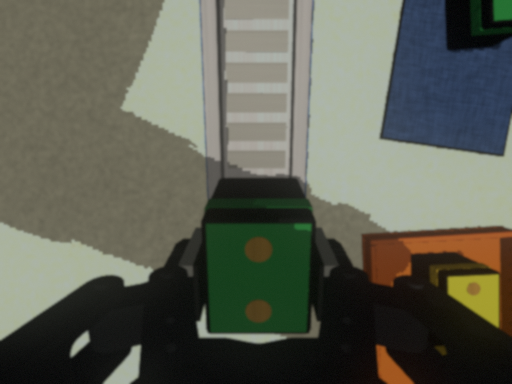

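The held green pack is at (258,270), between the lane walls (columns 212–300) and aligned. Lowering gently.

```bash
python3 -m inch '[[0,0,0,-0.07,-0.05,0.4,1],[0,0,0,0,0,0.7,1],[0,0,0,0,0,0.7,1],[0,0,0,0,0,0.6,1],[0,0,0,0,0,0.4,1],[0,0,0,0,0,0.2,1],[0,0,0,0,0,0.05,1],[0,0,0,0,0,0,1]]' | sed -n '2p;4p'; for i in 1 2 3 4; do python3 -m inch '[[0,0,0,0,0,0.05,1],[0,0,0,0,0,0,1]]' | sed -n '2p;4p'; done;  python3 -c "
from h import *
s=r.sense();Rl=Ro.from_euler('z',YAW)*Ro.from_euler('y',-T12);print(Rl.inv().apply(s['eef_pos']-O))"
```

```text
eef_pos: [452.4, -58.7, 107.7]
contact_force: [-0.4, 0.6, -1.9]
eef_pos: [452.7, -58.8, 107.1]
contact_force: [0.3, -0.1, -2.5]
eef_pos: [452.4, -58.5, 105.7]
contact_force: [0.3, 0.0, -2.5]
eef_pos: [452.1, -58.1, 104.2]
contact_force: [-0.5, -0.0, -1.6]
eef_pos: [452.0, -57.8, 102.9]
contact_force: [0.4, -0.5, -3.2]
[7.97341244e+01 1.56588665e-02 5.34677326e+01]
```

```bash
for i in 1 2 3; do python3 -m inch '[[0,0,0,0,0,0.03,1],[0,0,0,0,0,0,1]]' | sed -n '2p;4p'; done
```

```text
eef_pos: [452.6, -57.8, 102.5]
contact_force: [0.7, -1.1, 1.8]
eef_pos: [453.3, -57.9, 102.4]
contact_force: [-0.8, -2.5, 8.5]
eef_pos: [454.0, -58.0, 102.4]
contact_force: [-2.1, -4.1, 16.7]
```

```bash
python3 -m inch '[[0,0,0,0,0,-0.05,1],[0,0,0,0,0,0,0],[0,0,0,0,0,0,0],[0,0,0,0,0,0,0],[0,0,0,0,0,0,0],[0,0,0,0,0,-0.6,0],[0,0,0,0,0,-1,0],[0,0,0,0,0,-1,0]]' |head -2;python3 -m inch '[[0,0,0,0,0,-1,0],[0,-0.033,-0.013,0,0,-0.7,0],[0,-0.034,-0.012,0,0,0,0],[0,0,0,0,0,0,0],[0,0,0,0,0,0,0]]' |head -3 ; python3 -c "
from h import *
go([626.5,111,150],RL(np.radians(100),0))
f2=look('top');W2=pts(f2)
for o in blobs(f2['pixels'],W2,'yellow',80,170)+blobs(f2['pixels'],W2,'green',50,170)+blobs(f2['pixels'],W2,'red',130,170): print(*o)"
```

```text
clock: 27.1
eef_pos: [452.5, -70.9, 165.6]
clock: 27.52
eef_pos: [453.9, -78.5, 207.2]
tcp_rot: [3.135, -0.001, 1.74]
turn [ 0.002  -0.0004 -0.0016] then shift [6.267 8.116 2.287] | shift in present axes [6.304 8.071 2.346]
[191, 178] 155 [629.7, 182.4, 63.8] [630.2, 182.7, 39.5, 46.9, 9.8] 66.5
[169, 180] 149 [622.6, 254.5, 64.0] [623.1, 254.4, 38.9, 47.3, 12.7] 66.8
[213, 178] 152 [626.3, 111.6, 64.3] [626.4, 111.4, 40.0, 46.9, 8.9] 67.0
[267, 234] 39 [440.3, -55.2, 111.2] [441.3, -55.5, 16.0, 22.5, 8.8] 113.8
[197, 236] 62 [434.9, 146.6, 163.1] [434.7, 150.1, 26.2, 22.0, 89.3] 167.6
```

Retainer stayed back. Next pack.

```bash
python3 -m inch '[[0.002,0,-0.002,0.6,0.75,0,0],[0,0,0,0.76,0.97,0.2,0],[0,0,0,0.76,0.97,0.3,0],[0,0,0,0.76,0.97,0.4,0],[0,0,0,0.76,0.97,0.4,0],[0,0,0,0.76,0.97,0.4,0],[0,0,0,0.76,0.97,0.3,0],[0,0,0,0.76,0.97,0.3,0]]' |head -2;python3 -m inch '[[0,0,0,0.35,0.6,0,0],[0,0,0,0,0,0,0],[0,0,0,0,0,0,0]]' |head -3 ; python3 -c "
from h import *
f=look('wrist');W=pts(f)
for o in blobs(f['pixels'],W,'green',50,80): print(*o)
go([626.5,111.5,54],RL(np.radians(99.7),0))"
```

```text
clock: 28.23
eef_pos: [614.7, 98.6, 147.4]
clock: 28.48
eef_pos: [627.5, 109.1, 147.8]
tcp_rot: [-3.138, -0.001, 1.744]
[283, 80] 5184 [627.9, 184.5, 64.2] [628.3, 183.9, 39.2, 46.9, 9.7] 65.1
[257, 195] 3865 [624.7, 113.6, 64.3] [624.6, 112.7, 39.2, 46.9, 9.6] 65.1
turn [-0.001  -0.0001  0.0011] then shift [1.180e-01 2.000e-03 3.768e+00] | shift in present axes [0.116 0.014 3.768]
```

```bash
python3 -m inch '[[0,0,0,0.13,-0.03,0.7,0],[0,0,0,0,0,0.85,0],[0,0,0,0,0,0.85,0],[0,0,0,0,0,0.8,0],[0,0,0,0,0,0.5,0],[0,0,0,0,0,0,0],[0,0,0,0,0,0,1],[0,0,0,0,0,0,1]]' 40 |head -4
python3 -m inch '[[0,0,0,0,0,0,1],[0,0,0,0,0,0,1],[0,0,0,0,0,0,1],[0,0,0,0,0,0,1],[0,0,0,0,0,0,1],[0,0,0,0,0,0,1]]'
python3 -m inch '[[0,0,0,0,0,-0.4,1],[0,0,0,0,0,-0.9,1],[0,0,0,0,0,-1,1],[0,0,0,0,0,-1,1],[0,0,0,0,0,-1,1],[0,0,0,0,0,-0.7,1],[0,0.033,0.013,0,0,0,1],[0,0.034,0.013,0,0,0,1]]' |head -2;python3 -m inch '[[0,0,0,0,0,0,1],[0,0,0,0,0,0,1]]' |head -4 ; python3 -c "
from h import *
go(L(129.5,-0.3,135),RL())"
```

```text
clock: 29.2
eef_pos: [627.0, 112.2, 58.2]
tcp_rot: [3.14, 0.001, 1.744]
contact_force: [-0.2, -0.4, 0.0]
clock: 29.7
eef_pos: [627.3, 112.6, 58.5]
tcp_rot: [3.14, 0.001, 1.745]
contact_force: [-0.8, -1.0, 6.9]
opening: 0.487
grasp_force: 41.4
clock: 30.37
eef_pos: [627.7, 114.6, 185.5]
clock: 30.53
eef_pos: [626.3, 111.2, 182.4]
tcp_rot: [-3.133, -0.207, 1.66]
contact_force: [0.4, 0.0, -2.0]
turn [-0.0028  0.0007 -0.    ] then shift [-4.647 -7.533 -1.421] | shift in present axes [-4.65  -7.545 -1.345]
```

```bash
python3 -m inch '[[-0.002,0,0,-0.5,-0.8,-0.4,1],[0,0,0,-0.59,-0.96,-0.5,1],[0,0,0,-0.59,-0.96,-0.5,1],[0,0,0,-0.59,-0.96,0,1],[0,0,0,-0.59,-0.96,0,1],[0,0,0,-0.59,-0.96,0,1],[0,0,0,-0.59,-0.96,0,1],[0,0,0,-0.59,-0.96,0,1]]' |head -2;python3 -m inch '[[0,0,0,0,0,0,1],[0,0,0,0,0,0,1],[0,0,0,0,0,0,1]]' |head -4 ; python3 -c "
from h import *
go(L(129.5,-0.3,58),RL())
f=look('wrist','w7.png')
W=pts(f); Rl=Ro.from_euler('z',YAW)*Ro.from_euler('y',-T12)
q=Rl.inv().apply(W[masks(f['pixels'])['green']]-O); q=q[(abs(q[:,1])<40)]; print(np.percentile(q,[2,50,98],axis=0).round(1).tolist())
f=look('scene','s7.png')"
```

```text
clock: 31.2
eef_pos: [448.9, -24.9, 192.8]
clock: 31.45
eef_pos: [451.0, -24.3, 193.3]
tcp_rot: [-3.14, -0.208, 1.663]
contact_force: [0.1, -0.1, -2.1]
turn [-0.0006  0.0006  0.0008] then shift [-0.069 -0.066  3.079] | shift in present axes [-0.064 -0.061  3.08 ]
[[110.0, -19.4, 123.8], [135.0, -0.8, 140.6], [156.9, 17.2, 141.8]]
```

```bash
python3 -c "
import cv2
a=cv2.imread('pics/s7.png')[120:260,150:400]; cv2.imwrite('pics/s7c.png',cv2.resize(a,None,fx=3,fy=3))"
```

```text
(no output)
```

View pics/s7c.png

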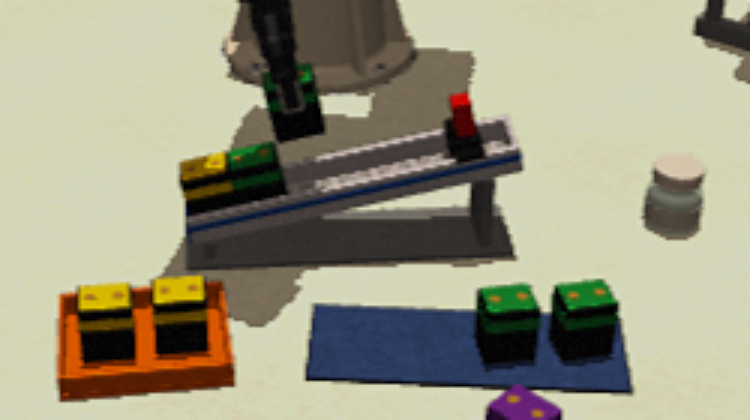

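Both old packs stand in the tray, new A sits behind old3 (crop (255,165)), the retainer is back at (460,120), and B hangs over the lane. Lowering B.

```bash
python3 -m inch '[[0,0,0.001,-0.04,-0.05,0.4,1],[0,0,0,0,0,0.7,1],[0,0,0,0,0,0.7,1],[0,0,0,0,0,0.6,1],[0,0,0,0,0,0.4,1],[0,0,0,0,0,0.2,1],[0,0,0,0,0,0.05,1],[0,0,0,0,0,0,1]]' | sed -n '2p;4p'; for i in 1 2 3 4 5; do python3 -m inch '[[0,0,0,0,0,0.04,1],[0,0,0,0,0,0,1]]' | sed -n '2p;4p'; done;  python3 -c "
from h import *
s=r.sense();Rl=Ro.from_euler('z',YAW)*Ro.from_euler('y',-T12);print(Rl.inv().apply(s['eef_pos']-O))"
```

```text
eef_pos: [447.7, -9.7, 117.9]
contact_force: [0.0, -0.5, -1.8]
eef_pos: [448.1, -9.8, 117.6]
contact_force: [-0.5, -0.5, -2.4]
eef_pos: [447.8, -9.6, 116.4]
contact_force: [-0.5, -0.6, -2.5]
eef_pos: [447.5, -9.3, 115.2]
contact_force: [0.1, 0.3, -1.5]
eef_pos: [448.7, -9.4, 115.1]
contact_force: [-1.2, -1.5, 7.2]
eef_pos: [449.7, -9.4, 115.0]
contact_force: [-1.4, -3.9, 18.3]
[129.5883133   -2.0023537   55.26753574]
```

```bash
python3 -m inch '[[0,0,0,0,0,-0.06,1],[0,0,0,0,0,0,0],[0,0,0,0,0,0,0],[0,0,0,0,0,0,0],[0,0,0,0,0,0,0],[0,0,0,0,0,-0.6,0],[0,0,0,0,0,-1,0],[0,0,0,0,0,-1,0]]' |head -2;python3 -m inch '[[0,0,0,0,0,-1,0],[0,-0.033,-0.013,0,0,-0.7,0],[0,-0.034,-0.012,0,0,0,0],[0,0,0,0,0,0,0],[0,0,0,0,0,0,0]]' |head -3 ; python3 -c "
from h import *
go([629.3,182.5,150],RL(np.radians(99.5),0))
f2=look('top');W2=pts(f2)
for o in blobs(f2['pixels'],W2,'green',50,170): print(*o)"
```

```text
clock: 33.72
eef_pos: [448.0, -22.5, 178.2]
clock: 34.13
eef_pos: [449.3, -30.0, 219.8]
tcp_rot: [3.136, -0.001, 1.739]
turn [ 0.0017 -0.0002  0.0009] then shift [7.196 8.505 2.791] | shift in present axes [7.171 8.509 2.84 ]
[191, 178] 156 [629.5, 182.5, 63.9] [629.4, 182.7, 40.0, 47.4, 7.4] 66.6
[169, 180] 148 [622.2, 254.4, 64.2] [622.9, 254.7, 38.9, 47.3, 13.9] 66.8
```

```bash
python3 -m inch '[[0.002,0,0.001,0.7,0.8,0,0],[0,0,0,0.83,0.97,0.2,0],[0,0,0,0.83,0.97,0.3,0],[0,0,0,0.83,0.97,0.4,0],[0,0,0,0.83,0.97,0.4,0],[0,0,0,0.83,0.97,0.4,0],[0,0,0,0.83,0.97,0.4,0],[0,0,0,0.83,0.97,0.4,0]]' |head -2;python3 -m inch '[[0,0,0,0.76,0.94,0.3,0],[0,0,0,0,0,0,0],[0,0,0,0,0,0,0],[0,0,0,0,0,0,0]]' |head -3 ; python3 -c "
from h import *
f=look('wrist');W=pts(f)
for o in blobs(f['pixels'],W,'green',50,80): print(*o)
go([628.7,182.7,56],RL(np.radians(99.3),0))"
```

```text
clock: 34.85
eef_pos: [610.8, 160.3, 154.9]
clock: 35.18
eef_pos: [629.7, 181.3, 148.2]
tcp_rot: [-3.138, 0.001, 1.733]
[267, 77] 5156 [621.2, 256.4, 64.2] [621.4, 255.9, 39.3, 47.2, 12.2] 65.1
[258, 196] 3852 [628.0, 184.8, 64.3] [628.4, 183.7, 39.4, 47.7, 10.3] 65.1
turn [-0.001   0.0003 -0.0002] then shift [ 0.069 -0.03   3.713] | shift in present axes [ 0.072 -0.019  3.713]
```

```bash
python3 -m inch '[[0,0,-0.001,0.08,-0.03,0.7,0],[0,0,0,0,0,0.85,0],[0,0,0,0,0,0.85,0],[0,0,0,0,0,0.8,0],[0,0,0,0,0,0.58,0],[0,0,0,0,0,0,0],[0,0,0,0,0,0,1],[0,0,0,0,0,0,1]]' 40 |head -4
python3 -m inch '[[0,0,0,0,0,0,1],[0,0,0,0,0,0,1],[0,0,0,0,0,0,1],[0,0,0,0,0,0,1],[0,0,0,0,0,0,1],[0,0,0,0,0,0,1]]'
python3 -m inch '[[0,0,0,0,0,-0.4,1],[0,0,0,0,0,-0.9,1],[0,0,0,0,0,-1,1],[0,0,0,0,0,-1,1],[0,0,0,0,0,-1,1],[0,0,0,0,0,-0.7,1],[0,0.033,0.013,0,0,0,1],[0,0.034,0.011,0,0,0,1]]' |head -2;python3 -m inch '[[0,0,0,0,0,-0.5,1],[0,0,0,0,0,0,1],[0,0,0,0,0,0,1]]' |head -4 ; python3 -c "
from h import *
go(L(180,-0.1,138),RL())"
```

```text
clock: 35.9
eef_pos: [630.1, 184.0, 56.2]
tcp_rot: [3.141, 0.001, 1.736]
contact_force: [0.1, 0.2, -0.2]
clock: 36.4
eef_pos: [630.3, 184.5, 56.5]
tcp_rot: [3.14, 0.001, 1.737]
contact_force: [-1.1, -0.9, 7.4]
opening: 0.487
grasp_force: 41.7
clock: 37.07
eef_pos: [630.5, 186.5, 183.2]
clock: 37.32
eef_pos: [630.4, 181.4, 193.4]
tcp_rot: [-3.135, -0.206, 1.661]
contact_force: [-0.1, -0.4, -2.3]
turn [-0.0022  0.0012  0.0003] then shift [-5.441 -7.954 -1.687] | shift in present axes [-5.44  -7.97  -1.612]
```

```bash
python3 -m inch '[[-0.002,0.001,0,-0.55,-0.8,-0.5,1],[0,0,0,-0.7,-0.99,-0.6,1],[0,0,0,-0.7,-0.99,-0.5,1],[0,0,0,-0.7,-0.99,0,1],[0,0,0,-0.7,-0.99,0,1],[0,0,0,-0.7,-0.99,0,1],[0,0,0,-0.7,-0.99,0,1],[0,0,0,-0.7,-0.99,0,1]]' |head -2;python3 -m inch '[[0,0,0,0,-0.22,0,1],[0,0,0,0,0,0,1],[0,0,0,0,0,0,1],[0,0,0,0,0,0,1]]' |head -4 ; python3 -c "
from h import *
go(L(180,-0.1,57),RL())
f=look('wrist','w8.png')
W=pts(f); Rl=Ro.from_euler('z',YAW)*Ro.from_euler('y',-T12)
q=Rl.inv().apply(W[masks(f['pixels'])['green']]-O); q=q[(abs(q[:,1])<40)]; print(np.percentile(q,[2,50,98],axis=0).round(1).tolist())"
```

```text
clock: 37.98
eef_pos: [448.9, 23.2, 203.2]
clock: 38.32
eef_pos: [446.0, 23.6, 203.7]
tcp_rot: [-3.141, -0.211, 1.662]
contact_force: [0.3, 0.1, -2.3]
turn [-0.0003 -0.0005  0.0006] then shift [-0.02  -0.047  3.126] | shift in present axes [-0.025 -0.044  3.126]
[[88.7, -18.7, 61.5], [182.8, -0.1, 142.8], [205.6, 17.9, 144.0]]
```

```bash
python3 -m inch '[[0,0,0,-0.02,-0.04,0.4,1],[0,0,0,0,0,0.7,1],[0,0,0,0,0,0.7,1],[0,0,0,0,0,0.6,1],[0,0,0,0,0,0.4,1],[0,0,0,0,0,0.2,1],[0,0,0,0,0,0.1,1],[0,0,0,0,0,0,1]]' | sed -n '2p;4p'; for i in 1 2 3 4; do python3 -m inch '[[0,0,0,0,0,0.04,1],[0,0,0,0,0,0,1]]' | sed -n '2p;4p'; done;  python3 -c "
from h import *
s=r.sense();Rl=Ro.from_euler('z',YAW)*Ro.from_euler('y',-T12);print(Rl.inv().apply(s['eef_pos']-O))"
```

```text
eef_pos: [442.2, 38.8, 127.1]
contact_force: [-0.5, -0.7, -2.5]
eef_pos: [442.7, 38.7, 126.9]
contact_force: [-0.2, 0.4, -3.4]
eef_pos: [442.4, 38.9, 125.8]
contact_force: [-0.0, -0.8, -2.3]
eef_pos: [442.2, 39.2, 124.5]
contact_force: [0.2, -0.6, -3.5]
eef_pos: [442.2, 39.4, 123.5]
contact_force: [-0.1, 0.3, -1.8]
[179.59811427   1.09985535  53.35984087]
```

```bash
for i in 1 2; do python3 -m inch '[[0,0,0,0,0,0.04,1],[0,0,0,0,0,0,1]]' | sed -n '2p;4p'; done
```

```text
eef_pos: [443.4, 39.5, 123.4]
contact_force: [0.0, -2.4, 7.7]
eef_pos: [444.3, 39.5, 123.3]
contact_force: [-1.7, -4.7, 18.7]
```

```bash
python3 -m inch '[[0,0,0,0,0,-0.06,1],[0,0,0,0,0,0,0],[0,0,0,0,0,0,0],[0,0,0,0,0,0,0],[0,0,0,0,0,0,0],[0,0,0,0,0,-0.6,0],[0,0,0,0,0,-1,0],[0,0,0,0,0,-1,0]]' |head -2;python3 -m inch '[[0,0,0,0,0,-1,0],[0,-0.033,-0.018,0,0,-0.7,0],[0,-0.034,-0.018,0,0,0,0],[0,0,0,0,0,0,0],[0,0,0,0,0,0,0]]' |head -3 ; python3 -c "
from h import *
go([622.7,254.6,150],RL(np.radians(102),0))
f2=look('top');W2=pts(f2)
for o in blobs(f2['pixels'],W2,'green',50,170)+blobs(f2['pixels'],W2,'yellow',80,170): print(*o)"
```

```text
clock: 40.7
eef_pos: [442.5, 26.0, 186.5]
clock: 41.12
eef_pos: [443.8, 18.4, 228.0]
tcp_rot: [3.132, -0.003, 1.775]
turn [ 0.0032 -0.0009 -0.0016] then shift [7.753 8.963 3.121] | shift in present axes [7.79  8.892 3.233]
[169, 180] 150 [622.5, 254.5, 64.0] [623.3, 254.4, 39.2, 46.7, 12.2] 66.6
[286, 229] 155 [457.5, -112.9, 99.1] [457.7, -113.3, 33.9, 43.6, 0.4] 103.8
```

```bash
python3 -m inch '[[0.003,0,-0.002,0.7,0.8,0,0],[0,0,0,0.86,0.99,0.2,0],[0,0,0,0.86,0.99,0.3,0],[0,0,0,0.86,0.99,0.4,0],[0,0,0,0.86,0.99,0.4,0],[0,0,0,0.86,0.99,0.4,0],[0,0,0,0.86,0.99,0.4,0],[0,0,0,0.86,0.99,0.4,0]]' |head -2;python3 -m inch '[[0,0,0,0.86,0.99,0.4,0],[0,0,0,0.1,0.2,0.1,0],[0,0,0,0,0,0,0],[0,0,0,0,0,0,0],[0,0,0,0,0,0,0]]' |head -3 ; python3 -c "
from h import *
f=look('wrist');W=pts(f)
for o in blobs(f['pixels'],W,'green',50,80): print(*o)
go([622.3,254.7,56],RL(np.radians(102),0))"
```

```text
clock: 41.83
eef_pos: [599.2, 221.6, 163.8]
clock: 42.25
eef_pos: [622.1, 249.4, 153.1]
tcp_rot: [-3.14, -0.001, 1.778]
[260, 189] 3653 [621.0, 256.7, 64.3] [621.1, 255.8, 38.6, 46.6, 12.4] 65.1
turn [-0.0001 -0.0004 -0.0008] then shift [0.202 0.043 3.906] | shift in present axes [0.198 0.044 3.906]
```

```bash
python3 -m inch '[[0,0,-0.001,0.2,0.04,0.8,0],[0,0,0,0,0,0.9,0],[0,0,0,0,0,0.9,0],[0,0,0,0,0,0.8,0],[0,0,0,0,0,0.54,0],[0,0,0,0,0,0,0],[0,0,0,0,0,0,1],[0,0,0,0,0,0,1]]' 40 |head -4
python3 -m inch '[[0,0,0,0,0,0,1],[0,0,0,0,0,0,1],[0,0,0,0,0,0,1],[0,0,0,0,0,0,1],[0,0,0,0,0,0,1],[0,0,0,0,0,0,1]]'
python3 -m inch '[[0,0,0,0,0,-0.4,1],[0,0,0,0,0,-0.9,1],[0,0,0,0,0,-1,1],[0,0,0,0,0,-1,1],[0,0,0,0,0,-1,1],[0,0,0,0,0,-0.7,1],[0,0.033,0.019,0,0,0,1],[0,0.034,0.019,0,0,0,1]]' |head -2;python3 -m inch '[[0,0,0,0,0,-0.9,1],[0,0,0,0,0,-0.5,1],[0,0,0,0,0,0,1],[0,0,0,0,0,0,1]]' |head -4 ; python3 -c "
from h import *
go(L(230,-0.1,140),RL())"
```

```text
clock: 42.97
eef_pos: [623.7, 256.2, 56.5]
tcp_rot: [3.139, -0.001, 1.782]
contact_force: [0.5, 0.3, -0.0]
clock: 43.47
eef_pos: [623.8, 256.5, 56.7]
tcp_rot: [3.139, -0.001, 1.782]
contact_force: [-1.9, -0.2, 6.2]
opening: 0.482
grasp_force: 41.8
clock: 44.13
eef_pos: [623.8, 258.2, 183.3]
clock: 44.47
eef_pos: [624.5, 249.1, 215.5]
tcp_rot: [-3.132, -0.211, 1.662]
contact_force: [0.1, 0.7, -2.4]
turn [-0.0032 -0.0004  0.0008] then shift [-6.286 -7.962 -1.468] | shift in present axes [-6.265 -7.991 -1.395]
```

```bash
python3 -m inch '[[-0.003,0,0.001,-0.6,-0.8,-0.5,1],[0,0,0,-0.81,-0.99,-0.6,1],[0,0,0,-0.81,-0.99,-0.3,1],[0,0,0,-0.81,-0.99,0,1],[0,0,0,-0.81,-0.99,0,1],[0,0,0,-0.81,-0.99,0,1],[0,0,0,-0.81,-0.99,0,1],[0,0,0,-0.81,-0.99,0,1]]' |head -2;python3 -m inch '[[0,0,0,0,-0.25,0,1],[0,0,0,0,0,0,1],[0,0,0,0,0,0,1],[0,0,0,0,0,0,1]]' |head -4 ; python3 -c "
from h import *
go(L(230,-0.1,57),RL())
f=look('wrist','w9.png')
W=pts(f); Rl=Ro.from_euler('z',YAW)*Ro.from_euler('y',-T12)
q=Rl.inv().apply(W[masks(f['pixels'])['green']]-O); q=q[(abs(q[:,1])<40)&(q[:,2]>100)]; print(np.percentile(q,[2,50,98],axis=0).round(1).tolist())
q=Rl.inv().apply(W[masks(f['pixels'])['red']]-O); q=q[(abs(q[:,1])<40)]; print(np.percentile(q,[2,50,98],axis=0).round(1).tolist())"
```

```text
clock: 45.13
eef_pos: [444.0, 71.6, 215.7]
clock: 45.47
eef_pos: [440.7, 72.0, 216.8]
tcp_rot: [-3.14, -0.211, 1.659]
contact_force: [0.1, -0.3, -2.0]
turn [-0.0006 -0.0004 -0.0002] then shift [-0.033 -0.007  3.232] | shift in present axes [-3.800e-02 -1.000e-03  3.232e+00]
[[208.9, -17.8, 130.0], [233.8, 0.6, 145.4], [256.2, 18.9, 146.6]]
[[283.9, -11.1, 70.2], [293.9, 0.3, 72.3], [303.1, 11.8, 73.8]]
```

View pics/w9.png

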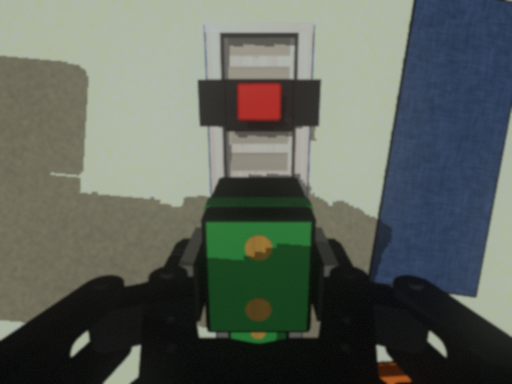

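The last pack hangs aligned between the walls at (258,270), and the retainer is well behind it at (258,102). Lowering.

```bash
python3 -m inch '[[0,0,0,-0.03,-0.02,0.4,1],[0,0,0,0,0,0.8,1],[0,0,0,0,0,0.7,1],[0,0,0,0,0,0.6,1],[0,0,0,0,0,0.4,1],[0,0,0,0,0,0.2,1],[0,0,0,0,0,0.1,1],[0,0,0,0,0,0,1]]' | sed -n '2p;4p'; for i in 1 2 3 4 5; do python3 -m inch '[[0,0,0,0,0,0.04,1],[0,0,0,0,0,0,1]]' | sed -n '2p;4p'; done;  python3 -c "
from h import *
s=r.sense();Rl=Ro.from_euler('z',YAW)*Ro.from_euler('y',-T12);print(Rl.inv().apply(s['eef_pos']-O))"
```

```text
eef_pos: [437.5, 87.3, 137.8]
contact_force: [0.4, 0.6, -2.7]
eef_pos: [437.9, 87.3, 137.7]
contact_force: [0.5, 1.1, -2.8]
eef_pos: [437.5, 87.5, 136.5]
contact_force: [-0.4, -0.2, -2.1]
eef_pos: [437.3, 87.7, 135.3]
contact_force: [0.5, 0.3, -2.5]
eef_pos: [437.2, 88.0, 134.2]
contact_force: [-0.6, 0.8, -2.5]
eef_pos: [438.3, 88.1, 134.0]
contact_force: [-0.2, -1.9, 6.5]
[229.56567311   0.70848762  53.40749879]
```

```bash
python3 -m inch '[[0,0,0,0,0,-0.03,1],[0,0,0,0,0,0,0],[0,0,0,0,0,0,0],[0,0,0,0,0,0,0],[0,0,0,0,0,0,0],[0,0,0,0,0,-0.6,0],[0,0,0,0,0,-1,0],[0,0,0,0,0,-1,0]]' |head -2;python3 -m inch '[[0,0,0,0.6,0,0,0],[0,0,0,0.9,0,0,0],[0,0,0,0.8,0,0,0],[0,0,0,0.27,0,0,0],[0,0,0,0,0,0,0],[0,0,0,0,0,0,0]]' |head -3 ; python3 -c "
from h import *
go(L(294,-0.1,62),RL())
f=look('wrist');W=pts(f); Rl=Ro.from_euler('z',YAW)*Ro.from_euler('y',-T12)
q=Rl.inv().apply(W[masks(f['pixels'])['red']]-O); q=q[(abs(q[:,1])<40)]; print(np.percentile(q,[2,50,98],axis=0).round(1).tolist())
f=look('scene');a=cv2.cvtColor(f['pixels'],cv2.COLOR_RGB2BGR)[120:260,150:400]; cv2.imwrite('pics/s10.png',cv2.resize(a,None,fx=3,fy=3))"
```

```text
clock: 47.68
eef_pos: [437.9, 74.4, 197.7]
clock: 48.18
eef_pos: [433.0, 136.9, 210.8]
tcp_rot: [-3.138, -0.21, 1.66]
turn [-0.0011 -0.0003 -0.0001] then shift [0.019 0.07  2.253] | shift in present axes [0.017 0.078 2.253]
[[284.9, -10.9, 67.8], [295.0, 0.6, 72.3], [303.4, 11.8, 73.6]]
```

View pics/s10.png

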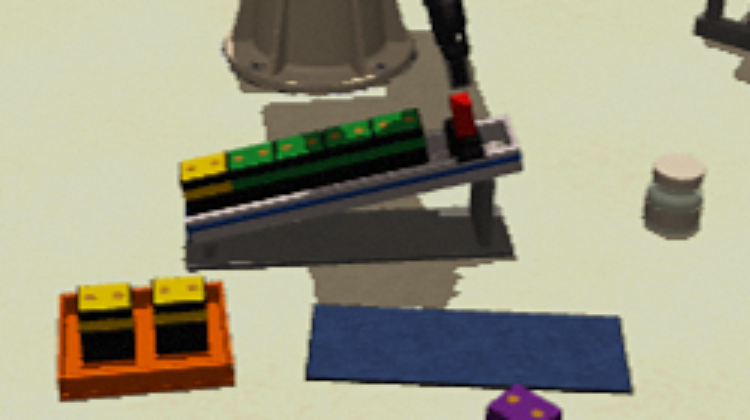

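All five packs sit in file in the lane (crop (205,165) to (400,125)), with the retainer at (462,120). Gripping it and sliding it down.

```bash
python3 -m inch '[[0,0,0,0.02,0.06,0.6,0],[0,0,0,0,0,0.7,0],[0,0,0,0,0,0.6,0],[0,0,0,0,0,0.4,0],[0,0,0,0,0,0,0],[0,0,0,0,0,0,1],[0,0,0,0,0,0,1],[0,0,0,0,0,0,1]]' 40 |head -4
python3 -m inch '[[0,0,0,0,0,0,1],[0,0,0,0,0,0,1],[0,0,0,0,0,0,1],[0,0,0,0,0,0,1],[0,0,0,0,0,0,1],[0,0,0,0,0,0,1]]'
python3 -m inch '[[0,0,0,-0.2,0,0,1],[0,0,0,-0.2,0,0,1],[0,0,0,-0.2,0,0,1],[0,0,0,-0.1,0,0,1],[0,0,0,-0.05,0,0,1],[0,0,0,0,0,0,1]]' | sed -n '2p;4p'
for i in 1 2 3 4; do python3 -m inch '[[0,0,0,-0.03,0,0,1],[0,0,0,0,0,0,1]]' | sed -n '2p;4p';done
python3 -c "
from h import *
s=r.sense();Rl=Ro.from_euler('z',YAW)*Ro.from_euler('y',-T12);print(Rl.inv().apply(s['eef_pos']-O))"
```

```text
clock: 48.95
eef_pos: [434.0, 149.5, 155.6]
tcp_rot: [-3.14, -0.211, 1.658]
contact_force: [-0.3, -0.1, 0.3]
clock: 49.45
eef_pos: [434.1, 149.7, 155.5]
tcp_rot: [-3.14, -0.211, 1.658]
contact_force: [-0.3, -2.6, 6.2]
opening: 0.274
grasp_force: 42.4
eef_pos: [435.7, 131.3, 151.6]
contact_force: [0.7, -1.6, 6.4]
eef_pos: [435.8, 130.7, 151.5]
contact_force: [0.2, -0.6, 6.8]
eef_pos: [435.8, 130.1, 151.4]
contact_force: [0.3, -0.2, 7.1]
eef_pos: [435.9, 129.4, 151.2]
contact_force: [-0.5, -0.4, 7.2]
eef_pos: [435.9, 128.7, 151.1]
contact_force: [-0.6, -0.8, 6.9]
[272.81036418  -0.57361662  61.7017881 ]
```

```bash
for i in 1 2 3 4 5; do python3 -m inch '[[0,0,0,-0.03,0,0,1],[0,0,0,0,0,0,1]]' | sed -n '2p;4p';done
```

```text
eef_pos: [436.0, 128.1, 151.0]
contact_force: [-0.9, 1.9, 7.5]
eef_pos: [436.0, 128.0, 150.9]
contact_force: [-0.7, 6.6, 7.4]
eef_pos: [436.0, 128.0, 151.0]
contact_force: [-1.4, 12.1, 7.8]
eef_pos: [436.0, 127.9, 151.0]
contact_force: [-1.9, 17.5, 8.4]
eef_pos: [436.0, 127.8, 151.0]
contact_force: [-2.2, 22.5, 9.7]
```

Snug. Relieve the push, release, retract and check.

```bash
python3 -m inch '[[0,0,0,0.1,0,0,1],[0,0,0,0,0,0,1],[0,0,0,0,0,0,0],[0,0,0,0,0,0,0],[0,0,0,0,0,0,0],[0,0,0,0,0,0,0],[0,0,0,0,0,-0.6,0],[0,0,0,0,0,-1,0]]' | sed -n '2p;4p'
python3 -m inch '[[0,0,0,0,0,-1,0],[0,0,0,0,0,-1,0],[0,0,0,0.9,0,-0.5,0],[0,0,0,0.9,0,-0.5,0],[0,0,0,0.9,0,-0.5,0],[0,0,0,0.9,0,0,0],[0,0,0,0.9,0,0,0],[0,0,0,0,0,0,0]]' |head -3
python3 -m inch '[[0,0,0,0,0,0,0],[0,0,0,0,0,0,0],[0,0,0,0,0,0,0]]' |head -1
python3 - <<'E'
from h import *
f=look('top','t11.png');W=pts(f)
Rl=Ro.from_euler('z',YAW)*Ro.from_euler('y',-T12)
for c,lo,hi in(('green',50,170),('yellow',55,170),('red',110,175)):
    for o in blobs(f['pixels'],W,c,lo,hi): print(c,*o,Rl.inv().apply(np.array(o[2])-O).round(1))
g=look('scene'); a=cv2.cvtColor(g['pixels'],cv2.COLOR_RGB2BGR)[100:290,130:420]; b=cv2.cvtColor(f['pixels'],cv2.COLOR_RGB2BGR)[150:260,150:340]
cv2.imwrite('pics/f.png',np.vstack([cv2.resize(a,(460,300)),cv2.resize(b,(460,266))]))
E
```

```text
eef_pos: [434.4, 118.7, 187.6]
contact_force: [0.8, 0.4, -0.2]
clock: 52.78
eef_pos: [428.6, 212.9, 299.5]
tcp_rot: [-3.14, -0.212, 1.66]
clock: 53.03
green [254, 232] 528 [448.3, -15.3, 119.8] [448.4, -15.7, 39.3, 141.7, 5.7] 132.0 [ 1.25e+02 -1.00e-01  6.12e+01]
green [219, 235] 163 [437.6, 85.0, 141.0] [437.9, 84.0, 38.8, 44.4, 6.0] 144.9 [228.    1.7  60.9]
yellow [443, 165] 883 [654.6, -625.9, 70.8] [659.7, -619.6, 165.3, 95.2, 72.3] 73.6 [-498.1 -151.1  143.5]
yellow [307, 174] 151 [636.2, -191.5, 66.4] [637.0, -191.5, 37.2, 45.1, 9.8] 68.8 [ -74.2 -171.5   48.9]
yellow [286, 178] 146 [623.7, -123.5, 66.3] [624.3, -123.6, 37.8, 44.9, 9.5] 68.7 [  -6.8 -165.1   34.5]
yellow [286, 229] 156 [457.3, -112.7, 99.1] [457.7, -113.0, 33.8, 43.4, 0.2] 103.6 [25.  -0.3 61.2]
red [207, 235] 30 [438.5, 119.0, 159.3] [437.6, 119.8, 21.9, 9.1, 0.7] 162.2 [264.9  -2.3  71.8]
```

View pics/f.png

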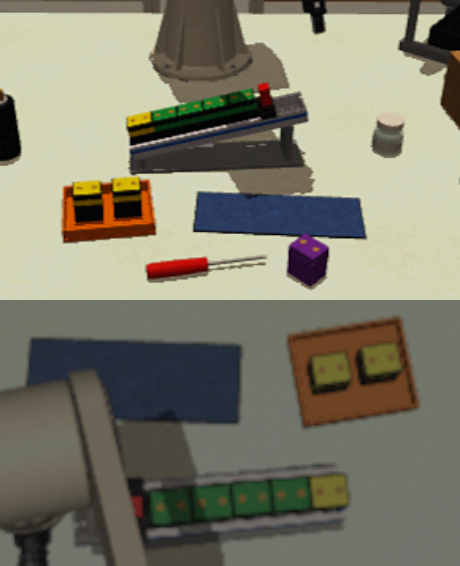

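The four new packs sit in a row behind old3 with the retainer touching the last. Both old packs stand in the tray, the bystanders have not moved, and the arm is clear.

```bash
python3 -c "
from rig import r
print(r.sense()['qvel'].round(4)); print(r.sign_off())"
```

```text
[ 0.0018 -0.0004 -0.0016  0.0015 -0.0015  0.0034]
the job is handed in; nothing more can be done
None
```

The job is handed in at about 53 s of the 210 s (no verdict was returned): old1 and old2 stand in the orange tray, old3 is at the lip with all four new packs behind it, and the retainer was pushed down until it met the last pack.

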